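# Refit the second guide shaft of a linear stage

## Task

Refit the loose guide shaft of the small linear stage: lift it from its rest, thread it through the near support, the drooping carriage's bore and the slack far support, bringing each into line with it, and push it fully home, its collar flat against the near support. Feel it in gently: where it stops, search for the bore rather than push harder, and never force the shaft or the hand against the stage. Then let go of it; do not disturb the other things on the bench.

Things in the scene. Friction and masses are not known exactly. Their poses are not given: they have to be found in the camera images.
- stage: Small linear stage, fixed to the bench: black base plate 100 x 140 mm, top 20 mm up. On each end stand two grey shaft supports, 14 mm thick, tops 70 mm up, inner faces 112 mm apart. Origin under its centre; y from the near to the far end (the way the shaft goes in, roughly the robot's left), z up. The first guide shaft is in place at x = -25 mm; the second belongs at x = +25 mm; both 45 mm up.
- near_bore (a point): Centre of the mouth of the bore in the near support's outer face, where the loose shaft goes in, 45 mm above the bench; axes as the stage's, y into the bore. Plain bore 14 mm wide, 14 mm long, sharp edges, fixed. The shaft can tilt about 0.13 rad any way in it. The far support's inner face is 126 mm, its outer face 140 mm along +y.
- first_shaft_end (a point): Centre of the far end of the first shaft, in its far support's outer face: 140 mm along +y and 50 mm along -x from near_bore. To its +x side stands the second shaft's far support, a block 42 mm wide with a like bore, same height. Its two screws are slack (heads raised), so the shaft can bring it into line: it stands up to 2 mm off in x either way, unmeasured; 1.5 N shifts it, and it stays.
- carriage (a joint): Where the carriage stands along the first shaft (m, grows along the stage's +y; slides from -0.030 to 0.030). At 0 it is midway between the ends: the middle of its bore's length is then 70 mm beyond near_bore. It slides stiffly (about 9 N of friction) and stays put.
- carriage_sleeve (a point): Point on the first shaft's axis at the carriage's middle; does not rock. Black body on that shaft, aluminium top plate 84 x 44 mm and under it, 50 mm to +x, an ear 30 wide, 37 high, 12 mm thick along y with a 14 mm sharp-edged bore. Until the second shaft is in, plate and ear droop about this axis: the bore is 3.5 to 9 mm too low, unmeasured; 1 to 2 N at the ear moves it, and it stays.
- shaft_head (a point): Centre of the loose shaft's knurled steel head, a cylinder 18 mm in diameter, 30 mm long, to be gripped here. y points along the shaft to its tip. The whole weighs about 0.17 kg, balance point about 60 mm along +y. At the start it lies level in its rest, 40 mm above the bench, head clear of the rest, pointing roughly as the stage does. Home, this point is 21 mm outside near_bore.
- shaft_collar (a point): Centre of the front face of the shaft's collar (22 mm in diameter, 6 mm long), 21 mm along +y from shaft_head. Home, it meets the near support's outer face (at near_bore). In front of it the plain steel rod, 12 mm in diameter, 140 mm long.
- shaft_tip (a point): Centre of the rod's flat front end, 140 mm along +y from shaft_collar. The end is flat, its edge only broken (1 mm), so it finds a bore only within about 1.5 mm of its centre. Home, it is flush with the far support's outer face, 140 mm along +y from near_bore.
- rest: Shaft rest, fixed to the bench: grey plastic foot 44 x 100 mm with two open vee uprights 70 mm apart, 12 mm thick, tops 46 mm above the bench; origin under its centre, y along the shaft that lies in it.
- oil_bottle: Bystander: white oil bottle, 38 mm in diameter, 95 mm high, standing; origin under its centre.
- spare_bush: Bystander: brass bush standing on end, 26 mm in diameter, 28 mm high; origin under its centre.
- driver: Bystander: screwdriver lying on the bench, 170 mm long, along its x axis.
Not all that is in view belongs to the job. There is more than one size of the part that bears shaft_head; the job needs the smallest.

How it is judged:
By the outcome, as a careful person would: the job done as asked, in the order asked, and still so for the second after the job is handed in, with the robot touching nothing.
It also fails if it takes over 64 s, if anything falls off the work surface, if the arm or the gripper's body presses on something with over 40 N, if the wrist force passes 120 N, or if a joint passes its speed limit or range.

## Robot

A 6-joint arm with a two-finger parallel gripper is mounted at the origin on the work surface. World frame = base frame: x ahead of the robot, y to its left, z up, the work surface at z = 0. Lengths are in mm, angles in rad, forces in N, time in s.
With the tool pointing down it reaches from about 250 to 725 mm from the base axis. Payload 9.7 kg.
Tool frame: the origin (TCP) lies on the centre line of the jaws, within the pads' length; the fingertips stand 11 mm ahead of it and the grasp point (between the pads) lies 8 mm behind it; z points along the fingers, y is the line along which they close (so a half turn about z gives the same grasp; the last joint's range is limited). The gripper opens to 85 mm and grips with 20 to 120 N. Pads are 22 mm wide; open, the fingers measure 114 mm over their backs; the gripper's body (76 mm by 85 mm) begins 54 mm behind the grasp point. The pads swing forward as they close: fully open they stand 13 mm farther back than shut.
Start: joints at [-1.338, 0.087, 0.176, 1.66, 0, 1.571], TCP at [126.884, -535.161, 242.284] pointing down, gripper open.
Joint ranges: [-3.13, 3.13], [-0.85, 1.81], [-1.15, 1.24], [-2.2, 2.28], [-1.44, 1.52], [-3.14, 3.14]. Speed limits (rad/s): [2.22, 2.22, 2.57, 3.14, 3.14, 3.14].

## Interface

Orientations are given as a unit quaternion [x, y, z, w].
In Python, from rig import telemetry, viewer, close_job gives the robot as it stands.
- The arm moves only by the tool arm_command, never from a script. Its argument "moves" is a list of rows, each an object with "slide": the shift along the tool's x, y, z scaled (see below), a list of three; "dr": the turn, a rotation vector about the tool's x, y, z scaled (see below), a list of three; "fingers": the closure, from -1 (fully open) to 1 (shut). In form: [{"slide": [x, y, z], "dr": [ax, ay, az], "fingers": fingers}, ...]. A call has exactly 8 rows; each row shifts and turns the commanded pose from where the row before left it, along the tool's axes as they then stand; what a row does not reach is not made up. The controller multiplies each number of a shift by 100 mm and each number of a turn by 90 degrees. A row lasts 1/10 s, in which the tool goes at most 50 mm and 8.59 degrees, less where a joint would pass 70% of its speed; a pose out of reach is approached as far as the arm can. A call with a number of a shift or a turn outside -1 to 1 is refused whole. A call with a gripper value outside its range is refused whole. The fingers move at their own pace and stop on an object; "force" is the grip in N (left out, the last holds). Time passes only in rows, so rows that do not move let the fingers close, or fill a call up. It gives the time, the measured TCP pose, the force, the opening and the grip force at its end, in the units of the state.
- telemetry.get_state(): the state, without advancing time (a new reading comes with each control period).
- viewer.get_image(name): name is "side" or "top"; returns a dict with "color" (480x640x3 uint8, blue, green, red), "camera_matrix" (3x3 intrinsics, pixels), "position" and "attitude" of the camera in the world. Camera axes: x right, y up, looking along -z (the intrinsics and any distortion apply to the point x, -y, -z); pixel columns grow to the right and rows downward; lengths in mm; the calibration is good to about 2 mm. A picture is of the moment at which its call begins. There is no depth.
- close_job(): hands the job in; it is judged then, once.
The state is a dict: "time_s": time; "qpos": joint angles; "joint_velocities": joint speeds; "joint_efforts": joint torques, N m; "eef_pos": TCP position; "tcp_rot": TCP orientation; "ft_force": force on the tool from outside, world axes, zero at the start; "ft_torque": the same for the moment, N m; "opening": finger opening in mm; "gripper_force": force on a finger pad.
Only numpy, scipy, OpenCV 4.12 (cv2) and the standard library are available. Lean on these libraries where they do the work, as an engineer would, in place of code of your own. Each camera call takes 0.05 s, during which the arm holds its last target. There are 200 camera calls.

## Working session

There is one attempt and no reset: what is moved stays moved. The work goes in short steps, Python scripts to look and compute and a tool call to move; the robot and the scene stay as the last step left them, time stands still between calls to the robot, and variables do not carry over. Pictures are saved under pics/ and viewed, at most 10 in all, crops included, and the job is handed in when it is done.

Besides the shell and the picture viewer there is one more tool, called after "Request:" as name([rows], argument=value, ...), one row to a line, values as JSON. arm_command: Moves the arm, as the interface text tells. Shifts and turns lie within -1 to 1; 1 stands for 100 mm of shift or 90 degrees of turn. Its arguments: {"type":"object","properties":{"moves":{"type":"array"},"force":{"type":"number"}},"required":["moves"]}

```bash
mkdir -p pics; ls; cat > h.py <<'E'
import numpy as np, cv2
from rig import telemetry, viewer
from scipy.spatial.transform import Rotation as R
def att(im):
    a=np.array(im["attitude"]); return a if a.shape==(3,3) else R.from_quat(a).as_matrix()
def snap(n,f):
    im=viewer.get_image(n); cv2.imwrite(f,im["color"]); return im
def proj(im,p):
    c=att(im).T@(np.array(p,float)-im["position"]); c=np.array([c[0],-c[1],-c[2]])
    u=np.array(im["camera_matrix"])@c; return u[:2]/u[2]
def ray(im,u,v):
    d=np.linalg.inv(im["camera_matrix"])@[u,v,1]; d=att(im)@[d[0],-d[1],-d[2]]
    return np.array(im["position"],float),d/np.linalg.norm(d)
def onz(im,u,v,z):
    p,d=ray(im,u,v); return p+d*(z-p[2])/d[2]
E
python3 - <<'E'
from h import *
for n in("side","top"):
    im=snap(n,f"pics/{n}0.png"); print(n,{k:v for k,v in im.items() if k!="color"})
print(telemetry.get_state())
E
```

```text
pics
side {'camera_matrix': array([[551.69536475,   0.        , 324.41185753],
       [  0.        , 551.69536475, 242.68474325],
       [  0.        ,   0.        ,   1.        ]]), 'position': array([251.58656731, 835.51836642, 599.77287967]), 'attitude': array([-0.08481176,  0.48803944,  0.85470957, -0.15522893])}
top {'camera_matrix': array([[545.53033834,   0.        , 327.94320079],
       [  0.        , 545.53033834, 240.88284907],
       [  0.        ,   0.        ,   1.        ]]), 'position': array([ 389.34120913,  -29.16854566, 1145.5533684 ]), 'attitude': array([ 0.06629009, -0.06400011, -0.70174154,  0.70644774])}
{'time_s': 0.1, 'qpos': array([-1.33798314e+00,  8.74258238e-02,  1.75197354e-01,  1.65979517e+00,
        3.86504801e-07,  1.57077574e+00]), 'joint_velocities': array([ 0.00052643, -0.00278152,  0.00195283,  0.00017924, -0.00226882,
        0.00057041]), 'joint_efforts': array([-1.52193566e-03, -5.21561658e+01,  4.65654767e+01,  1.61244208e-02,
        2.55583944e-05, -2.72725373e-06]), 'eef_pos': array([ 126.84895895, -534.97272915,  241.63432785]), 'tcp_rot': array([ 9.93231017e-01,  1.16154077e-01, -7.10741770e-05, -6.09526260e-04]), 'ft_force': array([ 0.02723057,  0.69535314, -0.2122977 ]), 'ft_torque': array([-0.00729797,  0.01167979,  0.05690709]), 'gripper_force': 0.0, 'opening': 85.4823967708811}
```

View pics/top0.png

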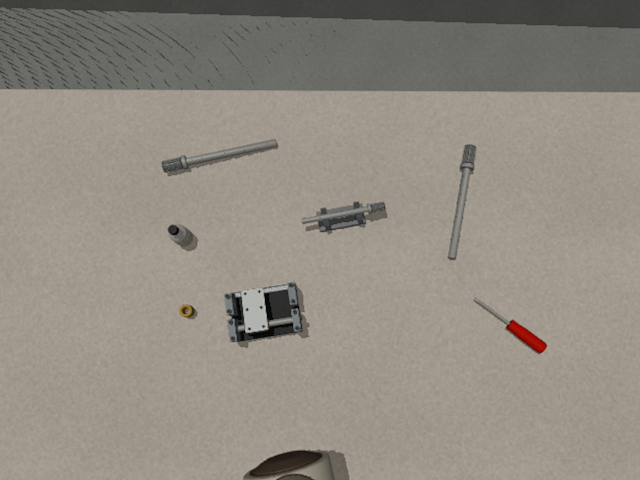

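View pics/side0.png

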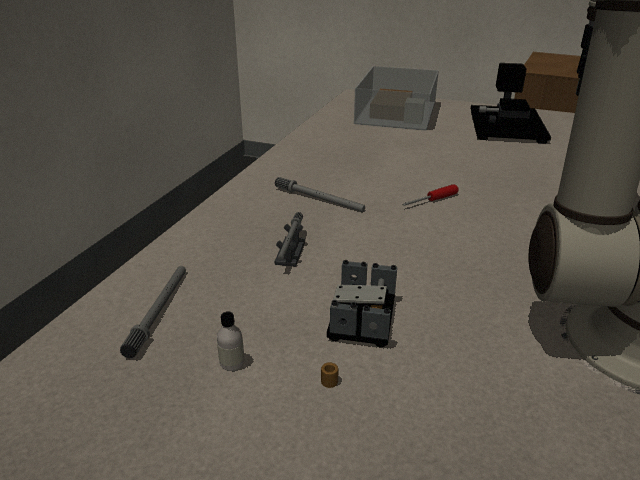

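The shafts that could be taken for the job's one are at top-view pixels (377,207), the small one in the rest, and (170,164) and (469,155), both longer and lying on the bench. The description points to (377,207). The stage is at (263,312), the bottle at (179,234), the bush at (187,311) and the driver at (512,327). Next I check the choice in a close crop.

```bash
python3 - <<'E'
from h import *
t=cv2.imread("pics/top0.png");s=cv2.imread("pics/side0.png")
g=lambda i,x,y,w,h,k:cv2.resize(i[y:y+h,x:x+w],None,fx=k,fy=k,interpolation=cv2.INTER_CUBIC)
a=g(t,215,275,100,75,4);b=g(t,295,180,100,75,4);c=g(s,320,255,100,75,4);d=g(s,245,200,100,75,4)
o=np.vstack([np.hstack([a,b]),np.hstack([c,d])]);cv2.imwrite("pics/crop0.png",np.clip(o*1.5,0,255).astype(np.uint8))
E
```

```text
(no output)
```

View pics/crop0.png

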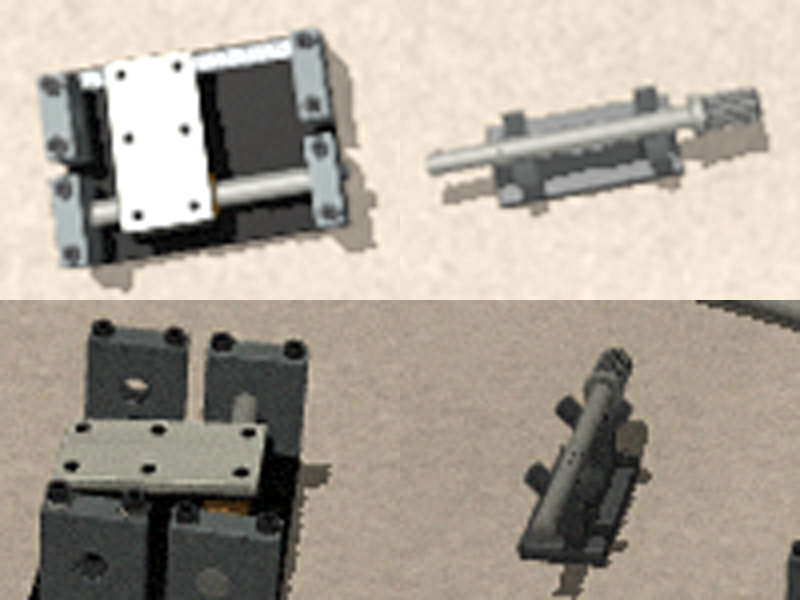

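The top view shows the stage at (263,312) with the carriage displaced toward the far end. The job's shaft lies in the rest, tip at about (302,220) and head end at about (385,205). In the side view the plate looks slightly tilted. Next I turn these pixels into positions.

```bash
python3 - <<'E'
from h import *
import pickle
t=viewer.get_image("top");s=viewer.get_image("side")
pickle.dump([{k:v for k,v in i.items()} for i in(t,s)],open("cams.pkl","wb"))
c=lambda p,o:np.array(o)+(np.array(p)+.5)/4-.5
T=lambda p,z:onz(t,*c(p,(215,275)),z)
q={}
for n,p in dict(n2=(310.75,77),n1=(325.5,180.25),f2=(59.25,116.5),f1=(70,221.5)).items():
    q[n]=T(p,70);print(n,q[n].round(1))
d=lambda a,b:np.linalg.norm(q[a]-q[b])
print(d("n2","n1"),d("f2","f1"),d("n1","f1"),d("n2","f2"))
for a,b in(("n1","f1"),("n2","f2")):
    v=q[b]-q[a];print(a,np.degrees(np.arctan2(-v[0],v[1])))
v=q["n2"]-q["n1"];print("x",np.degrees(np.arctan2(v[1],v[0])))
tip=onz(t,*c((28,163),(295,180)),40);he=onz(t,*c((362,103),(295,180)),40)
v=tip-he;print("tip",tip.round(1),"headend",he.round(1),np.linalg.norm(v),np.degrees(np.arctan2(-v[0],v[1])))
pc=dict(A=((104,60),(75,423)),B=((193,50),None),)
def tri(a,b):
    p,d=ray(t,*c(a,(215,275)));r,e=ray(s,*c((b[0],b[1]-300),(320,255)))
    k=np.linalg.lstsq(np.c_[d,-e],r-p,rcond=None)[0];x=p+d*k[0];y=r+e*k[1];return (x+y)/2,np.linalg.norm(x-y)
for n,a,b in(("+x far",(104,60),(57,487)),("-x far",(120,231),(251,493)),("-x near",(213,218),(267,428)),("+x near",(193,50),(76,424)),
  ("f2 +x far",(38,78),(42,505)),("f1 -x far",(60,266),(282,528)),("n2 +x near",(320,30),(90,327)),("n1 -x near",(345,222),(307,345))):
    print(n,*tri(a,b))
E
```

```text
n2 [483.4  44.5  70. ]
n1 [433.1  36.3  70. ]
f2 [463.2 167.7  70. ]
f1 [412.4 160.4  70. ]
50.979369051428606 51.370876232794686 125.76165883319828 124.80544772482477
n1 9.490860913509612
n2 9.317378788735853
x 9.206622597493363
tip [638.6  30.1  40. ] headend [ 671.8 -143.6   40. ] 176.8598924513473 10.807137988524056
+x far [489.53920946 147.87750529  58.50490395] 5.440473924257427
-x far [408.34089025 136.20289244  68.28489656] 0.7141381316788572
-x near [414.35604602  90.90062018  68.73184573] 0.3808362758703128
+x near [495.65504849 103.78286108  59.20367359] 3.6018230127503985
f2 +x far [482.06171146 178.49421096  72.35786583] 0.5006706087494273
f1 -x far [390.25053848 163.26794519  75.49050609] 1.546005960345255
n2 +x near [508.01060906  40.79714735  67.16746565] 2.121953085588066
n1 -x near [413.13867808  26.45990163  71.09267679] 0.26406430700775435
```

```bash
cat >> h.py <<'E'
def tilt(h,pitch=0,yaw=0):
    "tool down, x heading h deg; pitch>0 lowers tool x (deg)"
    return R.from_euler("z",h+yaw,degrees=True)*R.from_euler("y",pitch,degrees=True)*R.from_euler("x",180,degrees=True)
def plan(p,r,n,ds=3,dt=3,start=None):
    "rows (rounded) from measured or given pose to target in n rows"
    s=telemetry.get_state(); P,Q=start or (np.array(s["eef_pos"]),R.from_quat(s["tcp_rot"]))
    P0=np.array(P); p=np.array(p,float)
    for i in range(n):
        tgt=P0+(p-P0)*(i+1)/n; sl=np.round(Q.inv().apply(tgt-P)/100,ds)
        P=P+Q.apply(sl*100)
        rv=(Q.inv()*r).as_rotvec()/(n-i); dr=np.round(np.degrees(rv)/90,dt)
        Q=Q*R.from_rotvec(np.radians(dr*90)); print((sl+0.).tolist(),(dr+0.).tolist())
    print("end",P.round(2),(r.inv()*Q).magnitude().round(4))
    return P,Q
def show():
    s=telemetry.get_state(); e=R.from_quat(s["tcp_rot"]).as_matrix()
    print(s["time_s"],s["eef_pos"].round(2),"xaxis",e[:,0].round(4),"z",e[:,2].round(4),"F",s["ft_force"].round(2),"M",s["ft_torque"].round(2),s["opening"],s["gripper_force"])
E
python3 - <<'E'
from h import *
plan([669,-129,120],tilt(100.8),16,2,3)
E
```

```text
[0.39, -0.17, 0.08] [0.0, 0.0, -0.061]
[0.4, -0.13, 0.07] [0.0, 0.0, -0.061]
[0.41, -0.09, 0.08] [0.0, 0.0, -0.061]
[0.42, -0.05, 0.08] [0.0, 0.0, -0.061]
[0.43, -0.01, 0.07] [0.0, 0.0, -0.061]
[0.42, 0.03, 0.08] [0.0, 0.0, -0.061]
[0.42, 0.07, 0.07] [0.0, 0.0, -0.061]
[0.41, 0.1, 0.08] [0.0, 0.0, -0.061]
[0.39, 0.15, 0.08] [0.0, 0.0, -0.06]
[0.38, 0.19, 0.07] [0.0, 0.0, -0.061]
[0.37, 0.22, 0.08] [0.0, 0.0, -0.06]
[0.34, 0.25, 0.08] [0.0, 0.0, -0.061]
[0.31, 0.28, 0.07] [0.0, 0.0, -0.06]
[0.28, 0.32, 0.08] [0.0, 0.0, -0.061]
[0.26, 0.34, 0.07] [0.0, 0.0, -0.06]
[0.22, 0.36, 0.08] [0.0, 0.0, -0.061]Traceback (most recent call last):
  File "<stdin>", line 2, in <module>
  File "h.py", line 28, in plan
    print("end",P.round(2),(r.inv()*Q).magnitude().round(4))
                           ^^^^^^^^^^^^^^^^^^^^^^^^^^^^^
AttributeError: 'float' object has no attribute 'round'
```

Request:
arm_command([
  {"slide":[0.39,-0.17,0.08],"dr":[0,0,-0.061],"fingers":-1},
  {"slide":[0.4,-0.13,0.07],"dr":[0,0,-0.061],"fingers":-1},
  {"slide":[0.41,-0.09,0.08],"dr":[0,0,-0.061],"fingers":-1},
  {"slide":[0.42,-0.05,0.08],"dr":[0,0,-0.061],"fingers":-1},
  {"slide":[0.43,-0.01,0.07],"dr":[0,0,-0.061],"fingers":-1},
  {"slide":[0.42,0.03,0.08],"dr":[0,0,-0.061],"fingers":-1},
  {"slide":[0.42,0.07,0.07],"dr":[0,0,-0.061],"fingers":-1},
  {"slide":[0.41,0.1,0.08],"dr":[0,0,-0.061],"fingers":-1},
])

```text
time_s: 1.0
eef_pos: [399.0, -330.5, 181.0]
tcp_rot: [0.877, 0.481, 0.0, 0.0]
ft_force: [0.5, -1.3, -0.2]
opening: 85.5
gripper_force: 0.0
```

Request:
arm_command([
  {"slide":[0.39,0.15,0.08],"dr":[0,0,-0.06],"fingers":-1},
  {"slide":[0.38,0.19,0.07],"dr":[0,0,-0.061],"fingers":-1},
  {"slide":[0.37,0.22,0.08],"dr":[0,0,-0.06],"fingers":-1},
  {"slide":[0.34,0.25,0.08],"dr":[0,0,-0.061],"fingers":-1},
  {"slide":[0.31,0.28,0.07],"dr":[0,0,-0.06],"fingers":-1},
  {"slide":[0.28,0.32,0.08],"dr":[0,0,-0.061],"fingers":-1},
  {"slide":[0.26,0.34,0.07],"dr":[0,0,-0.06],"fingers":-1},
  {"slide":[0.22,0.36,0.08],"dr":[0,0,-0.061],"fingers":-1},
])

```text
time_s: 1.8
eef_pos: [670.6, -127.9, 119.7]
tcp_rot: [0.636, 0.772, -0.0, -0.0]
ft_force: [1.1, -1.3, 0.0]
opening: 85.5
gripper_force: 0.0
```

```bash
sed -i 's/(r.inv()\*Q).magnitude().round(4)/round(float((r.inv()*Q).magnitude()),4)/' h.py; python3 - <<'E'
from h import *
show()
plan([669,-129,32],tilt(100.8),8)
E
```

```text
1.8 [ 670.62 -127.91  119.75] xaxis [-0.1917  0.9815  0.    ] z [-2.e-04  0.e+00 -1.e+00] F [ 1.09 -1.31  0.05] M [-0.05 -0.01 -0.03] 85.52349446792661 0.0
[-0.001, -0.002, 0.11] [0.0, 0.0, 0.0]
[-0.001, -0.002, 0.109] [0.0, 0.0, 0.0]
[-0.001, -0.003, 0.11] [0.0, 0.0, 0.0]
[-0.001, -0.002, 0.11] [0.0, 0.0, 0.001]
[-0.001, -0.002, 0.109] [0.0, 0.0, 0.0]
[-0.001, -0.002, 0.11] [0.0, 0.0, 0.001]
[-0.001, -0.003, 0.11] [0.0, 0.0, 0.0]
[-0.001, -0.002, 0.109] [0.0, 0.0, 0.001]
end [ 668.99 -129.04   32.05] 0.0004
```

Request:
arm_command([
  {"slide":[0,0,0.15],"dr":[0,0,0],"fingers":-1},
  {"slide":[0,0,0.15],"dr":[0,0,0],"fingers":-1},
  {"slide":[0,0,0.15],"dr":[0,0,0],"fingers":-1},
  {"slide":[0,0,0.15],"dr":[0,0,0],"fingers":-1},
  {"slide":[0,0,0.15],"dr":[0,0,0],"fingers":-1},
  {"slide":[0,0,0.1],"dr":[0,0,0],"fingers":-1},
  {"slide":[0,0,0],"dr":[0,0,0],"fingers":-1},
  {"slide":[0,0,0],"dr":[0,0,0],"fingers":-1},
])

```text
time_s: 2.6
eef_pos: [669.4, -129.5, 35.6]
tcp_rot: [0.637, 0.77, 0.0, 0.0]
ft_force: [-0.3, -0.1, 0.3]
opening: 85.3
gripper_force: 0.0
```

```bash
python3 - <<'E'
from h import *
show()
t=snap("top","pics/top1.png");s=snap("side","pics/side1.png")
g=lambda i,x,y:cv2.resize(i["color"][y:y+75,x:x+100],None,fx=4,fy=4,interpolation=cv2.INTER_CUBIC)
cv2.imwrite("pics/c1.png",np.clip(np.hstack([g(t,325,170),g(s,250,180)])*1.5,0,255).astype(np.uint8))
plan([669,-129,32],tilt(100.8),1)
E
```

```text
2.6 [ 669.4  -129.5    35.61] xaxis [-1.873e-01  9.823e-01 -1.000e-04] z [ 3.e-04 -1.e-04 -1.e+00] F [-0.34 -0.06  0.34] M [-0.03 -0.05  0.01] 85.34638268783111 0.0
[0.006, -0.008, 0.043] [0.001, 0.0, 0.0]
end [ 668.97 -128.98   31.98] 0.0006
```

View pics/c1.png

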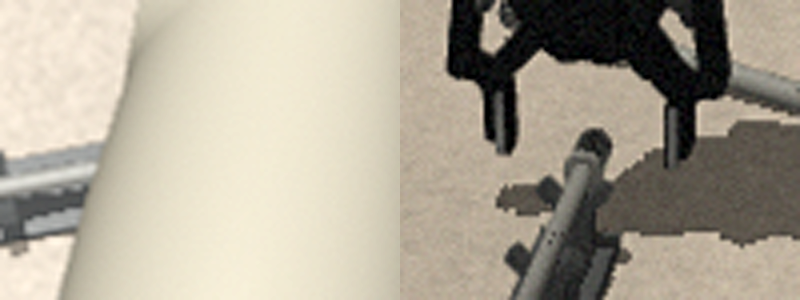

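The side crop shows the open fingers straddling the small shaft's head, with their middle at crop column 590 and the head at 595. I shift about 1 mm and close.

Request:
arm_command([
  {"slide":[0.005,-0.01,0.036],"dr":[0,0,0],"fingers":-1},
  {"slide":[0,0,0],"dr":[0,0,0],"fingers":-1},
  {"slide":[0,0,0],"dr":[0,0,0],"fingers":1},
  {"slide":[0,0,0],"dr":[0,0,0],"fingers":1},
  {"slide":[0,0,0],"dr":[0,0,0],"fingers":1},
  {"slide":[0,0,0],"dr":[0,0,0],"fingers":1},
  {"slide":[0,0,0],"dr":[0,0,0],"fingers":1},
  {"slide":[0,0,0],"dr":[0,0,0],"fingers":1},
], force=80)

```text
time_s: 3.5
eef_pos: [668.5, -128.9, 31.9]
tcp_rot: [0.637, 0.771, 0.0, 0.0]
ft_force: [1.1, 0.5, 0.8]
opening: 15.4
gripper_force: 77.9
```

```bash
python3 -c "
from h import *
show()"
```

```text
3.5 [ 668.55 -128.95   31.87] xaxis [-1.877e-01  9.822e-01 -1.000e-04] z [ 5.e-04  1.e-04 -1.e+00] F [1.09 0.47 0.83] M [ 0.07 -0.16  0.01] 15.417859530064998 77.92999505996704
```

```bash
python3 - <<'E'
from h import *
P=plan([668.5,-129,91.9],tilt(100.8),4,2,2)
P=plan([515.5,-150.9,90],tilt(99.35),8,2,3,start=P)
plan([515.5,-150.9,36.9],tilt(99.35),4,3,3,start=P)
E
```

```text
[0.0, 0.0, -0.15] [0.0, 0.0, 0.0]
[0.0, 0.0, -0.15] [0.0, 0.0, 0.0]
[0.0, 0.0, -0.15] [0.0, 0.0, 0.0]
[0.0, 0.0, -0.15] [0.0, 0.0, 0.0]
end [ 668.51 -128.95   91.87] 0.0006
[0.01, -0.19, 0.0] [0.0, 0.0, 0.002]
[0.01, -0.2, 0.0] [0.0, 0.0, 0.002]
[0.01, -0.19, 0.01] [0.0, 0.0, 0.002]
[0.0, -0.19, 0.0] [0.0, 0.0, 0.002]
[0.01, -0.2, 0.0] [0.0, 0.0, 0.002]
[0.0, -0.19, 0.0] [0.0, 0.0, 0.002]
[0.01, -0.19, 0.01] [0.0, 0.0, 0.002]
[0.0, -0.19, 0.0] [0.0, 0.0, 0.002]
end [ 516.05 -151.28   89.79] 0.0007
[0.001, -0.001, 0.132] [0.0, 0.0, 0.0]
[0.001, -0.002, 0.132] [0.0, 0.0, 0.0]
[0.001, -0.001, 0.133] [0.0, 0.0, 0.0]
[0.002, -0.001, 0.132] [0.0, 0.0, 0.0]
end [ 515.5  -150.86   36.89] 0.0007
```

Request:
arm_command([
  {"slide":[0,0,-0.1],"dr":[0,0,0],"fingers":1},
  {"slide":[0,0,-0.15],"dr":[0,0,0],"fingers":1},
  {"slide":[0,0,-0.15],"dr":[0,0,0],"fingers":1},
  {"slide":[0,0,-0.2],"dr":[0,0,0],"fingers":1},
  {"slide":[0.01,-0.19,0],"dr":[0,0,0.002],"fingers":1},
  {"slide":[0.01,-0.2,0],"dr":[0,0,0.002],"fingers":1},
  {"slide":[0.01,-0.19,0.01],"dr":[0,0,0.002],"fingers":1},
  {"slide":[0,-0.19,0],"dr":[0,0,0.002],"fingers":1},
], force=100)

```text
time_s: 4.3
eef_pos: [591.7, -140.2, 92.2]
tcp_rot: [0.642, 0.767, 0.0, 0.001]
ft_force: [-0.3, -0.0, -1.5]
opening: 15.0
gripper_force: 98.0
```

Request:
arm_command([
  {"slide":[0.01,-0.2,0],"dr":[0,0,0.002],"fingers":1},
  {"slide":[0,-0.19,0],"dr":[0,0,0.002],"fingers":1},
  {"slide":[0.01,-0.19,0.01],"dr":[0,0,0.002],"fingers":1},
  {"slide":[0,-0.19,0],"dr":[0,0,0.002],"fingers":1},
  {"slide":[0,0,0.2],"dr":[0,0,0],"fingers":1},
  {"slide":[0,0,0.2],"dr":[0,0,0],"fingers":1},
  {"slide":[0,0,0.13],"dr":[0,0,0],"fingers":1},
  {"slide":[0,0,0],"dr":[0,0,0],"fingers":1},
])

```text
time_s: 5.1
eef_pos: [515.1, -151.1, 35.8]
tcp_rot: [0.647, 0.763, -0.0, -0.001]
ft_force: [-0.7, -0.7, -1.1]
opening: 15.1
gripper_force: 98.1
```

```bash
python3 - <<'E'
from h import *
show()
t=snap("top","pics/top2.png");s=snap("side","pics/side2.png");show()
g=lambda i,x,y,w,h,k:cv2.resize(i["color"][y:y+h,x:x+w],None,fx=k,fy=k,interpolation=cv2.INTER_CUBIC)
cv2.imwrite("pics/c2.png",np.clip(np.vstack([g(t,215,270,200,75,4),g(s,290,180,200,75,4)])*1.5,0,255).astype(np.uint8))
E
```

```text
5.1 [ 515.12 -151.08   35.83] xaxis [-1.629e-01  9.866e-01  9.000e-04] z [-2.e-03  5.e-04 -1.e+00] F [-0.66 -0.67 -1.11] M [-0.06  0.02 -0.  ] 15.139269371058269 98.06895732879639
5.2 [ 516.21 -151.34   37.57] xaxis [-1.630e-01  9.866e-01 -2.000e-04] z [ 5.e-04 -2.e-04 -1.e+00] F [-0.05 -0.41 -1.36] M [-0.03 -0.09 -0.02] 15.435077333089513 98.06905388832092
```

View pics/c2.png

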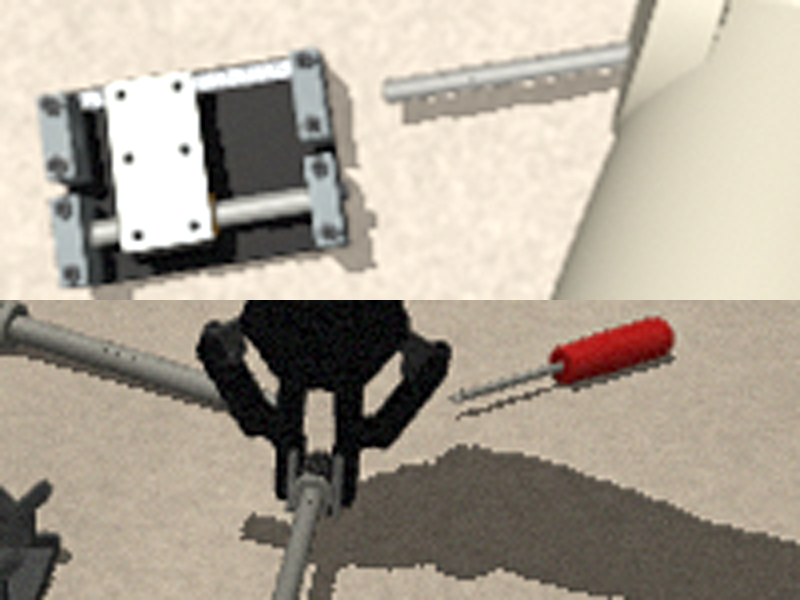

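```bash
cat > m.py <<'E'
from h import *
import pickle
def meas(f,zrod=45):
    t,_=pickle.load(open("cams.pkl","rb")); im=cv2.imread(f).astype(int)
    b,g,r=im[...,0],im[...,1],im[...,2]
    m=((b>r-2)&(g>70)).astype(np.uint8); m[:, :215]=0;m[:,375:]=0;m[:270]=0;m[345:]=0
    n,l,st,ce=cv2.connectedComponentsWithStats(m,connectivity=4)
    return t,im,m,[(st[i],ce[i]) for i in range(1,n) if st[i][4]>25]
if __name__=="__main__":
    t,im,m,cs=meas("pics/top2.png")
    for s,c in cs: print(s,c.round(2),onz(t,*c,70).round(1))
    for u in (314,330,350,365): print(u,[tuple(im[v,u]) for v in range(280,296)])
E
python3 m.py
```

```text
[245 282  53  51 874] [265.   307.28] [456.8  97.6  70. ]
[234 292   9   6  31] [237.9  294.23] [482.  151.7  70. ]
[225 293   9  22 112] [228.88 303.25] [464.2 168.8  70. ]
[291 308  10  24 156] [295.49 319.58] [433.3  37.3  70. ]
[228 319   9  23 136] [232.06 330.12] [412.1 160.5  70. ]
314 [(np.int64(142), np.int64(153), np.int64(161)), (np.int64(143), np.int64(154), np.int64(163)), (np.int64(143), np.int64(154), np.int64(163)), (np.int64(143), np.int64(155), np.int64(163)), (np.int64(146), np.int64(157), np.int64(165)), (np.int64(147), np.int64(159), np.int64(168)), (np.int64(146), np.int64(158), np.int64(166)), (np.int64(147), np.int64(158), np.int64(166)), (np.int64(145), np.int64(157), np.int64(166)), (np.int64(126), np.int64(136), np.int64(143)), (np.int64(116), np.int64(121), np.int64(122)), (np.int64(130), np.int64(134), np.int64(135)), (np.int64(137), np.int64(140), np.int64(140)), (np.int64(120), np.int64(124), np.int64(124)), (np.int64(93), np.int64(95), np.int64(96)), (np.int64(103), np.int64(112), np.int64(116))]
330 [(np.int64(144), np.int64(154), np.int64(163)), (np.
[... 1489 characters left out ...]
69)), (np.int64(122), np.int64(131), np.int64(137)), (np.int64(113), np.int64(118), np.int64(119)), (np.int64(139), np.int64(143), np.int64(144)), (np.int64(141), np.int64(145), np.int64(146)), (np.int64(122), np.int64(126), np.int64(127)), (np.int64(96), np.int64(99), np.int64(99)), (np.int64(124), np.int64(134), np.int64(140)), (np.int64(113), np.int64(123), np.int64(130)), (np.int64(88), np.int64(98), np.int64(104)), (np.int64(92), np.int64(100), np.int64(105)), (np.int64(90), np.int64(99), np.int64(105)), (np.int64(89), np.int64(98), np.int64(104)), (np.int64(133), np.int64(143), np.int64(151)), (np.int64(146), np.int64(157), np.int64(166)), (np.int64(145), np.int64(156), np.int64(164))]
```

```bash
cat > m2.py <<'E'
import sys
from m import *
t,im,m,cs=meas(sys.argv[1]); u0,u1=int(sys.argv[2]),int(sys.argv[3])
ex=np.array([.9867,.1625]);ey=np.array([-.1625,.9867])
r=m[280:307,288:300];ys,xs=np.nonzero(r);
n2=np.array([xs.mean()+288,ys.mean()+280]); P=onz(t,*n2,70)[:2]
l,_,st,ce=0,0,0,0
q=[onz(t,*c,70)[:2] for s,c in cs if abs(c[0]-295.5)<3 and c[1]>312]
print("n2",P.round(1),"n1",[a.round(1) for a in q],"n1->n2 lateral",[(P-a)@ex for a in q])
L=[]
for u in range(u0,u1):
    c0=np.interp(u,[314,365],[292,283.5]); v=np.arange(int(c0)-5,int(c0)+7)
    d=(im[v,u,2]-im[v,u,0]); w=np.clip((15-d)/9.,0,1)
    L.append(onz(t,u,(w*v).sum()/w.sum(),45)[:2])
L=np.array(L); a=(L-P)@ey; b=(L-P)@ex; k=np.polyfit(a,b,1)
print("rod lateral vs n2: at bore mouth",np.polyval(k,-7),"at centre",np.polyval(k,0),"slope",k[0],"res",(b-np.polyval(k,a)).std(), "tip/along",a.min(),a.max())
E
python3 m2.py pics/top2.png 314 368
```

```text
n2 [483.2  45.5] n1 [array([433.3,  37.3])] n1->n2 lateral [np.float64(50.561023540137725)]
rod lateral vs n2: at bore mouth -1.4121931866578883 at centre -1.4409341667718747 slope -0.004105854301998068 res 0.3074684538409642 tip/along -151.7891166299707 -43.392025854436376
```

Request:
arm_command([
  {"slide":[0.03,0.012,0.007],"dr":[0,0,0],"fingers":1},
  {"slide":[0.05,0,0],"dr":[0,0,0],"fingers":1},
  {"slide":[0.05,0,0],"dr":[0,0,0],"fingers":1},
  {"slide":[0.05,0,0],"dr":[0,0,0],"fingers":1},
  {"slide":[0.04,0,0],"dr":[0,0,0],"fingers":1},
  {"slide":[0.03,0,0],"dr":[0,0,0],"fingers":1},
  {"slide":[0,0,0],"dr":[0,0,0],"fingers":1},
  {"slide":[0,0,0],"dr":[0,0,0],"fingers":1},
])

```text
time_s: 6.0
eef_pos: [513.0, -126.4, 36.0]
tcp_rot: [0.647, 0.763, 0.0, 0.0]
ft_force: [-0.0, 0.4, -1.7]
opening: 15.1
gripper_force: 98.1
```

```bash
python3 - <<'E'
from h import *
show()
t=snap("top","pics/top3.png");s=snap("side","pics/side3.png");show()
E
python3 m2.py pics/top3.png 304 350
```

```text
6.0 [ 513.   -126.38   36.02] xaxis [-1.631e-01  9.866e-01 -1.000e-04] z [ 1.e-04 -0.e+00 -1.e+00] F [-0.02  0.44 -1.71] M [-0.08  0.04 -0.03] 15.108337773735519 98.06827068328857
6.1 [ 512.99 -126.54   35.96] xaxis [-0.1628  0.9867 -0.    ] z [ 0. -0. -1.] F [ 0.2   0.1  -1.43] M [-0.11 -0.05  0.01] 15.380671380446405 98.06841731071472
n2 [483.2  45.5] n1 [array([433.3,  37.3])] n1->n2 lateral [np.float64(50.561023540137725)]
rod lateral vs n2: at bore mouth 0.5360700821710241 at centre 0.5091582903641237 slope -0.0038445416867000583 res 0.31271186594517697 tip/along -115.1967645456446 -23.262306835634938
```

Request:
arm_command([
  {"slide":[0,-0.008,-0.009],"dr":[0,0,0],"fingers":1},
  {"slide":[0,0,0],"dr":[0,0,0],"fingers":1},
  {"slide":[0.015,0,0],"dr":[0,0,0],"fingers":1},
  {"slide":[0.015,0,0],"dr":[0,0,0],"fingers":1},
  {"slide":[0.015,0,0],"dr":[0,0,0],"fingers":1},
  {"slide":[0.015,0,0],"dr":[0,0,0],"fingers":1},
  {"slide":[0.015,0,0],"dr":[0,0,0],"fingers":1},
  {"slide":[0,0,0],"dr":[0,0,0],"fingers":1},
])

```text
time_s: 6.9
eef_pos: [511.2, -119.0, 37.1]
tcp_rot: [0.647, 0.762, 0.0, 0.0]
ft_force: [0.6, -0.2, -2.1]
opening: 15.3
gripper_force: 98.0
```

```bash
python3 - <<'E'
from h import *
show()
t=snap("top","pics/top4.png");show()
E
python3 m2.py pics/top4.png 302 345
```

```text
6.9 [ 511.23 -119.01   37.07] xaxis [-1.628e-01  9.867e-01  1.000e-04] z [ 8.e-04  2.e-04 -1.e+00] F [ 0.6  -0.2  -2.15] M [-0.07 -0.33 -0.22] 15.271099232714986 98.03691029548645
6.95 [ 511.17 -118.99   37.03] xaxis [-1.629e-01  9.866e-01  2.000e-04] z [ 6.e-04  3.e-04 -1.e+00] F [ 0.43 -0.22 -0.46] M [-0.07 -0.3  -0.21] 15.13590597190823 98.04068684577942
n2 [483.1  45.3] n1 [array([433. ,  37.3])] n1->n2 lateral [np.float64(50.662863544300386)]
rod lateral vs n2: at bore mouth 1.3232564624939487 at centre 1.3470795472673918 slope 0.0034032978247775835 res 0.2930394525960893 tip/along -104.87075672799352 -19.026745436496984
```

Request:
arm_command([
  {"slide":[0.01,0,0],"dr":[0,0,0],"fingers":1},
  {"slide":[0.01,0,0],"dr":[0,0,0],"fingers":1},
  {"slide":[0.01,0,0],"dr":[0,0,0],"fingers":1},
  {"slide":[0,0,0],"dr":[0,0,0],"fingers":1},
  {"slide":[0,0,0],"dr":[0,0,0],"fingers":1},
  {"slide":[0,0,0],"dr":[0,0,0],"fingers":1},
  {"slide":[0,0,0],"dr":[0,0,0],"fingers":1},
  {"slide":[0,0,0],"dr":[0,0,0],"fingers":1},
])

```text
time_s: 7.75
eef_pos: [510.4, -116.1, 36.9]
tcp_rot: [0.647, 0.763, 0.0, -0.0]
ft_force: [1.9, 0.7, -1.4]
opening: 15.8
gripper_force: 98.1
```

```bash
python3 - <<'E'
from h import *
show()
t=snap("top","pics/top5.png");s=snap("side","pics/side5.png");show()
g=lambda i,x,y,w,h,k:cv2.resize(i["color"][y:y+h,x:x+w],None,fx=k,fy=k,interpolation=cv2.INTER_CUBIC)
cv2.imwrite("pics/c5.png",np.clip(np.hstack([g(t,270,265,60,75,6.66),g(s,320,230,60,75,6.66)])*1.5,0,255).astype(np.uint8))
E
python3 m2.py pics/top5.png 302 345
```

```text
7.75 [ 510.43 -116.11   36.85] xaxis [-1.630e-01  9.866e-01  3.000e-04] z [-1.e-04  2.e-04 -1.e+00] F [ 1.86  0.74 -1.41] M [ 0.15 -0.31 -0.32] 15.75871566257233 98.08250784873962
7.85 [ 510.42 -116.1    36.83] xaxis [-1.630e-01  9.866e-01  2.000e-04] z [-1.e-04  2.e-04 -1.e+00] F [ 1.66  0.64 -0.85] M [ 0.19 -0.34 -0.3 ] 15.277946186568098 98.08416366577148
n2 [483.1  45.3] n1 [array([433. ,  37.3])] n1->n2 lateral [np.float64(50.720935766394135)]
rod lateral vs n2: at bore mouth 1.1221749920666697 at centre 1.1524030328942936 slope 0.004318291546803425 res 0.3104995826983004 tip/along -104.78980257153513 -18.967902789043887
```

View pics/c5.png

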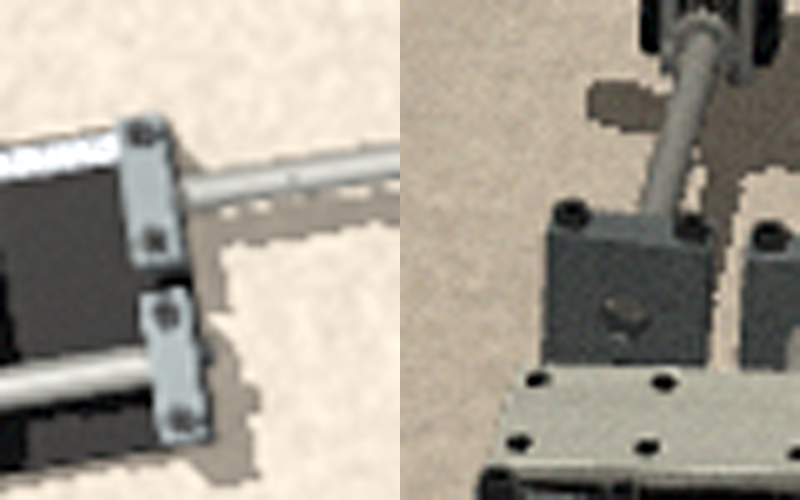

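The rod tip now shows as a grey disc inside the near bore, at about (625,318) in the crop, and there is no axial stop. The lateral force is about 2 N, so I trim it while advancing.

Request:
arm_command([
  {"slide":[0,0.006,-0.005],"dr":[0,0,0],"fingers":1},
  {"slide":[0,0,0],"dr":[0,0,0],"fingers":1},
  {"slide":[0.02,0,0],"dr":[0,0,0],"fingers":1},
  {"slide":[0.02,0,0],"dr":[0,0,0],"fingers":1},
  {"slide":[0.03,0,0],"dr":[0,0,0],"fingers":1},
  {"slide":[0.03,0,0],"dr":[0,0,0],"fingers":1},
  {"slide":[0,0,0],"dr":[0,0,0],"fingers":1},
  {"slide":[0,0,0],"dr":[0,0,0],"fingers":1},
])

```text
time_s: 8.65
eef_pos: [509.4, -106.1, 37.4]
tcp_rot: [0.647, 0.763, -0.0, -0.0]
ft_force: [-0.3, -0.7, -1.0]
opening: 15.0
gripper_force: 98.0
```

```bash
python3 -c "
from h import *
show()"
```

```text
8.65 [ 509.41 -106.08   37.39] xaxis [-0.1633  0.9866  0.    ] z [-0.  0. -1.] F [-0.32 -0.67 -0.97] M [-0.09 -0.06 -0.  ] 14.988801939130868 98.01969408988953
```

Request:
arm_command([
  {"slide":[0.05,0,0],"dr":[0,0,0],"fingers":1},
  {"slide":[0.08,0,0],"dr":[0,0,0],"fingers":1},
  {"slide":[0.1,0,0],"dr":[0,0,0],"fingers":1},
  {"slide":[0.1,0,0],"dr":[0,0,0],"fingers":1},
  {"slide":[0.1,0,0],"dr":[0,0,0],"fingers":1},
  {"slide":[0.07,0,0],"dr":[0,0,0],"fingers":1},
  {"slide":[0,0,0],"dr":[0,0,0],"fingers":1},
  {"slide":[0,0,0],"dr":[0,0,0],"fingers":1},
])

```text
time_s: 9.45
eef_pos: [501.3, -56.7, 37.4]
tcp_rot: [0.647, 0.763, 0.0, 0.0]
ft_force: [0.3, -0.7, -1.3]
opening: 15.2
gripper_force: 98.0
```

```bash
python3 - <<'E'
from h import *
show()
t=snap("top","pics/top6.png");s=snap("side","pics/side6.png");show()
g=lambda i,x,y,w,h,k:cv2.resize(i["color"][y:y+h,x:x+w],None,fx=k,fy=k,interpolation=cv2.INTER_CUBIC)
cv2.imwrite("pics/c6.png",np.clip(np.hstack([g(t,215,275,100,75,4),g(s,320,240,100,75,4)])*1.7,0,255).astype(np.uint8))
E
```

```text
9.45 [501.31 -56.68  37.44] xaxis [-1.636e-01  9.865e-01 -1.000e-04] z [ 1.e-04 -0.e+00 -1.e+00] F [ 0.34 -0.67 -1.34] M [ 0.01 -0.08 -0.11] 15.220677789460893 98.01609635353088
9.55 [501.3  -57.07  37.37] xaxis [-0.1628  0.9867 -0.    ] z [-0. -0. -1.] F [-0.06 -0.04 -2.03] M [-0.   -0.06 -0.08] 15.239610184644613 98.01772356033325
```

View pics/c6.png

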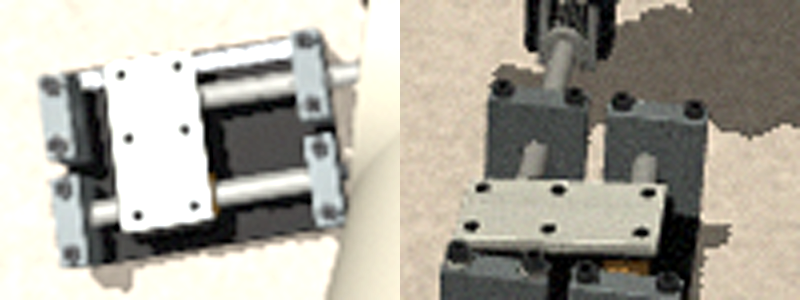

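The rod passes level through the near bore and its tip has reached the plate's edge, at about (203,92) in the left crop. I work out the pitched pose for the drooping ear, estimated about 6 mm low, and check the lateral spacing of the two rods.

```bash
cat >> h.py <<'E'
EX=np.array([.9867,.1625,0]);EY=np.array([-.1625,.9867,0]);B=np.array([501.3,-57.05,45.0])+104*EY # pivot: mid near bore
def shaft(D,pitch=0,yaw=0,dx=0,dz=0):
    "tip depth D, pitch>0 tip down, yaw>0 tip to -x (deg) about mid near bore, shifted dx,dz"
    Q=tilt(99.35,pitch,yaw); e=Q.as_matrix()
    return B+dx*EX+[0,0,dz]-(161-(D-7))*e[:,0]+8.1*e[:,2],Q
E
python3 - <<'E'
from h import *
import pickle
t,_=pickle.load(open("cams.pkl","rb"));im=cv2.imread("pics/top6.png").astype(int)
r=[]
for u in range(271,286):
    def cen(v0,v1):
        v=np.arange(v0,v1);g=im[v,u,1];w=np.clip((g-65)/30.,0,1);return onz(t,u,(w*v).sum()/w.sum(),45)
    c1=int(np.interp(u,[215+54,215+75],[275+48.5,275+45]));c2=int(np.interp(u,[215+54,215+75],[275+23.7,275+20]))
    a=cen(c2-4,c2+6);b=cen(c1-5,c1+6);r.append(((a-b)@EX,(b-B)@EY))
r=np.array(r);print(r[:,0].round(2));print(np.polyfit(r[:,1],r[:,0],1))
p,Q=shaft(64.1,np.degrees(5.8/73));print(p)
plan(p,Q,6)
p2,_=shaft(78,np.degrees(5.8/73));print(p2,(p2-p)@Q.as_matrix())
E
```

```text
[49.49 49.61 49.7  49.03 48.68 49.21 49.41 49.23 49.27 49.18 48.86 49.26
 49.4  49.28 49.4 ]
[5.13670133e-03 4.90781238e+01]
[501.33130401 -57.26374693  45.17193874]
[0.0, 0.0, -0.013] [0.0, -0.008, 0.0]
[-0.001, 0.0, -0.013] [0.0, -0.009, 0.0]
[0.0, 0.0, -0.013] [0.0, -0.008, 0.0]
[-0.001, 0.0, -0.013] [0.0, -0.009, 0.0]
[-0.001, 0.0, -0.013] [0.0, -0.008, 0.0]
[-0.002, 0.0, -0.013] [0.0, -0.009, 0.0]
end [501.34 -57.31  45.19] 0.0008
[499.08016519 -43.59168508  44.06871674] [ 1.39000000e+01 -3.09587032e-14 -2.39598824e-15]
```

Request:
arm_command([
  {"slide":[0,0,-0.013],"dr":[0,-0.008,0],"fingers":1},
  {"slide":[-0.001,0,-0.013],"dr":[0,-0.009,0],"fingers":1},
  {"slide":[0,0,-0.013],"dr":[0,-0.008,0],"fingers":1},
  {"slide":[-0.001,0,-0.013],"dr":[0,-0.009,0],"fingers":1},
  {"slide":[-0.001,0,-0.013],"dr":[0,-0.008,0],"fingers":1},
  {"slide":[-0.002,0,-0.013],"dr":[0,-0.009,0],"fingers":1},
  {"slide":[0.05,0,0],"dr":[0,0,0],"fingers":1},
  {"slide":[0.05,0,0],"dr":[0,0,0],"fingers":1},
])

```text
time_s: 10.35
eef_pos: [499.7, -46.9, 44.4]
tcp_rot: [0.646, 0.762, -0.026, 0.031]
ft_force: [1.4, -0.9, -0.8]
opening: 15.3
gripper_force: 98.1
```

Request:
arm_command([
  {"slide":[0.01,0,0],"dr":[0,0,0],"fingers":1},
  {"slide":[0.01,0,0],"dr":[0,0,0],"fingers":1},
  {"slide":[0.01,0,0],"dr":[0,0,0],"fingers":1},
  {"slide":[0.01,0,0],"dr":[0,0,0],"fingers":1},
  {"slide":[0.01,0,0],"dr":[0,0,0],"fingers":1},
  {"slide":[0,0,0],"dr":[0,0,0],"fingers":1},
  {"slide":[0,0,0],"dr":[0,0,0],"fingers":1},
  {"slide":[0,0,0],"dr":[0,0,0],"fingers":1},
])

```text
time_s: 11.15
eef_pos: [498.9, -42.3, 44.0]
tcp_rot: [0.646, 0.762, -0.026, 0.03]
ft_force: [1.8, -0.3, -1.2]
opening: 15.2
gripper_force: 98.1
```

```bash
python3 -c "
from h import *
show()
s=telemetry.get_state();e=R.from_quat(s['tcp_rot']).as_matrix();h=s['eef_pos']-8.1*e[:,2];tip=h+161*e[:,0]
print('pitch',-np.degrees(np.arcsin(e[2,0])),'tip',[(tip-B)@EX,(tip-B)@EY+7,tip[2]],'Ftool',s['ft_force']@e)"
```

```text
11.15 [498.91 -42.34  43.99] xaxis [-0.1624  0.9835 -0.0798] z [ 0.0131 -0.0787 -0.9968] F [ 1.82 -0.27 -1.18] M [ 0.09 -0.37 -0.15] 15.162343248877967 98.07114958763123
pitch 4.578209096351304 tip [np.float64(-0.034610810962359434), np.float64(79.03288049354677), np.float64(39.217312273753116)] Ftool [-0.46787882  1.74646981  1.22334109]
```

Request:
arm_command([
  {"slide":[0.01,0,0],"dr":[0,0,0],"fingers":1},
  {"slide":[0.01,0,0],"dr":[0,0,0],"fingers":1},
  {"slide":[0.01,0,0],"dr":[0,0,0],"fingers":1},
  {"slide":[0.005,0,0],"dr":[0,0,0],"fingers":1},
  {"slide":[0,0,0],"dr":[0,0,0],"fingers":1},
  {"slide":[0,0,0],"dr":[0,0,0],"fingers":1},
  {"slide":[0,0,0],"dr":[0,0,0],"fingers":1},
  {"slide":[0,0,0],"dr":[0,0,0],"fingers":1},
])

```text
time_s: 11.95
eef_pos: [498.3, -38.9, 43.7]
tcp_rot: [0.646, 0.762, -0.026, 0.03]
ft_force: [3.0, 0.4, -0.7]
opening: 15.4
gripper_force: 98.1
```

```bash
cat >> h.py <<'E'
def st():
    s=telemetry.get_state();e=R.from_quat(s['tcp_rot']).as_matrix();h=s['eef_pos']-8.1*e[:,2];tip=h+161*e[:,0]
    print('t',round(s['time_s'],2),'pitch',-np.degrees(np.arcsin(e[2,0])).round(2),'yaw',(np.degrees(np.arctan2(-e[0,0],e[1,0]))-9.35).round(2),'tip x,D,z',np.round([(tip-B)@EX,(tip-B)@EY+7,tip[2]],2),'Ftool',(s['ft_force']@e).round(2),'Mtool',(s['ft_torque']@e).round(2))
E
python3 -c "
from h import *
st()"
```

```text
t 11.95 pitch 4.58 yaw 0.03 tip x,D,z [-0.09 82.55 38.92] Ftool [-0.03  3.05  0.69] Mtool [-0.49 -0.06  0.17]
```

Request:
arm_command([
  {"slide":[0,0.004,0],"dr":[0,0,0],"fingers":1},
  {"slide":[0,0,0],"dr":[0,0,0],"fingers":1},
  {"slide":[0.01,0,0],"dr":[0,0,0],"fingers":1},
  {"slide":[0.01,0,0],"dr":[0,0,0],"fingers":1},
  {"slide":[0.01,0,0],"dr":[0,0,0],"fingers":1},
  {"slide":[0.005,0,0],"dr":[0,0,0],"fingers":1},
  {"slide":[0,0,0],"dr":[0,0,0],"fingers":1},
  {"slide":[0,0,0],"dr":[0,0,0],"fingers":1},
])

```text
time_s: 12.75
eef_pos: [498.0, -35.4, 43.4]
tcp_rot: [0.646, 0.762, -0.026, 0.03]
ft_force: [0.3, 0.8, -2.0]
opening: 15.5
gripper_force: 98.1
```

```bash
python3 -c "
from h import *
st()"
```

```text
t 12.75 pitch 4.58 yaw 0.04 tip x,D,z [ 0.21 86.07 38.6 ] Ftool [0.93 0.41 1.93] Mtool [-0.04  0.18 -0.01]
```

Request:
arm_command([
  {"slide":[0.01,0,0],"dr":[0,0,0],"fingers":1},
  {"slide":[0.01,0,0],"dr":[0,0,0],"fingers":1},
  {"slide":[0.01,0,0],"dr":[0,0,0],"fingers":1},
  {"slide":[0,0,0],"dr":[0,0,0],"fingers":1},
  {"slide":[0,0,0],"dr":[0,0,0],"fingers":1},
  {"slide":[0,0,0],"dr":[0,0,0],"fingers":1},
  {"slide":[0,0,0],"dr":[0,0,0],"fingers":1},
  {"slide":[0,0,0],"dr":[0,0,0],"fingers":1},
])

```text
time_s: 13.55
eef_pos: [497.6, -32.5, 43.2]
tcp_rot: [0.646, 0.762, -0.026, 0.03]
ft_force: [-0.7, -0.3, -0.4]
opening: 15.3
gripper_force: 98.1
```

```bash
python3 - <<'E'
from h import *
st()
t=snap("top","pics/top7.png");s=snap("side","pics/side7.png")
# has the carriage plate moved?
for n in("top","side"):
    o=[]
    for k in(6,7):
        i=cv2.imread(f"pics/{n}{k}.png").astype(int)
        thr=175 if n=="top" else 115
        m=(i[...,1]>thr)
        if n=="top": m[:275]=0;m[350:]=0;m[:,:238]=0;m[:,272:]=0
        else: m&=(abs(i[...,2]-i[...,0])<25);m[:280]=0;m[305:]=0;m[:,:330]=0;m[:,392:]=0
        ys,xs=np.nonzero(m);o.append((m.sum(),xs.mean().round(2),ys.mean().round(2)))
    print(n,o)
E
```

```text
t 13.55 pitch 4.58 yaw 0.03 tip x,D,z [ 0.29 88.98 38.38] Ftool [-0.15 -0.74  0.45] Mtool [-0.02  0.2   0.  ]
top [(np.int64(766), np.float64(254.06), np.float64(309.76)), (np.int64(761), np.float64(254.0), np.float64(309.77))]
side [(np.int64(524), np.float64(356.35), np.float64(291.31)), (np.int64(577), np.float64(356.14), np.float64(291.44))]
```

```bash
python3 - <<'E'
from h import *
p,Q=shaft(91,4.58,0,0.35);P=plan(p,Q,2)
p,Q=shaft(91.3,0,0,0.35);plan(p,Q,12,start=P)
E
```

```text
[0.009, 0.0, 0.0] [0.0, 0.0, 0.0]
[0.008, 0.0, 0.0] [0.0, 0.0, 0.0]
end [497.36 -30.8   43.04] 0.0005
[0.001, 0.0, 0.005] [0.0, 0.004, 0.0]
[0.001, 0.0, 0.005] [0.0, 0.004, 0.0]
[0.001, 0.0, 0.005] [0.0, 0.004, 0.0]
[0.001, 0.0, 0.005] [0.0, 0.004, 0.0]
[0.001, 0.0, 0.005] [0.0, 0.004, 0.0]
[0.001, 0.0, 0.005] [0.0, 0.004, 0.0]
[0.001, 0.0, 0.005] [0.0, 0.004, 0.0]
[0.0, 0.0, 0.006] [0.0, 0.005, 0.0]
[0.001, 0.0, 0.005] [0.0, 0.004, 0.0]
[0.001, 0.0, 0.005] [0.0, 0.005, 0.0]
[0.001, 0.0, 0.005] [0.0, 0.004, 0.0]
[0.0, 0.0, 0.005] [0.0, 0.005, 0.0]
end [497.24 -30.08  36.9 ] 0.0005
```

Request:
arm_command([
  {"slide":[0.009,0,0],"dr":[0,0,0],"fingers":1},
  {"slide":[0.008,0,0],"dr":[0,0,0],"fingers":1},
  {"slide":[0,0,0],"dr":[0,0,0],"fingers":1},
  {"slide":[0.001,0,0.005],"dr":[0,0.004,0],"fingers":1},
  {"slide":[0.001,0,0.005],"dr":[0,0.004,0],"fingers":1},
  {"slide":[0.001,0,0.005],"dr":[0,0.004,0],"fingers":1},
  {"slide":[0,0,0],"dr":[0,0,0],"fingers":1},
  {"slide":[0,0,0],"dr":[0,0,0],"fingers":1},
])

```text
time_s: 14.45
eef_pos: [497.4, -30.7, 41.5]
tcp_rot: [0.647, 0.762, -0.02, 0.023]
ft_force: [0.8, -0.2, -1.0]
opening: 15.0
gripper_force: 98.1
```

```bash
python3 -c "
from h import *
st()"
```

```text
t 14.45 pitch 3.51 yaw 0.02 tip x,D,z [ 0.38 90.85 39.78] Ftool [-0.31  0.76  1.01] Mtool [-0.09  0.02  0.04]
```

Axial force stays near zero, so I level the shaft to lift the ear.

Request:
arm_command([
  {"slide":[0.001,0,0.01],"dr":[0,0.008,0],"fingers":1},
  {"slide":[0.001,0,0.01],"dr":[0,0.008,0],"fingers":1},
  {"slide":[0.001,0,0.011],"dr":[0,0.009,0],"fingers":1},
  {"slide":[0.001,0,0.01],"dr":[0,0.009,0],"fingers":1},
  {"slide":[0.001,0,0.005],"dr":[0,0.005,0],"fingers":1},
  {"slide":[0,0,0],"dr":[0,0,0],"fingers":1},
  {"slide":[0,0,0],"dr":[0,0,0],"fingers":1},
  {"slide":[0,0,0],"dr":[0,0,0],"fingers":1},
])

```text
time_s: 15.25
eef_pos: [497.4, -30.4, 36.9]
tcp_rot: [0.647, 0.763, -0.0, 0.0]
ft_force: [1.7, 0.0, -1.0]
opening: 15.3
gripper_force: 98.1
```

```bash
python3 - <<'E'
from h import *
st()
t=snap("top","pics/top8.png");s=snap("side","pics/side8.png");st()
a,b=[cv2.imread(f"pics/side{k}.png") for k in(7,8)]
g=lambda i:cv2.resize(i[240:340,320:420],None,fx=4,fy=4,interpolation=cv2.INTER_CUBIC)
cv2.imwrite("pics/c8.png",np.clip(np.hstack([g(a),g(b)])*1.6,0,255).astype(np.uint8))
E
```

```text
t 15.25 pitch 0.02 yaw 0.03 tip x,D,z [ 0.39 90.98 44.97] Ftool [-0.27  1.73  1.  ] Mtool [-0.38 -0.2   0.21]
t 15.35 pitch 0.02 yaw 0.03 tip x,D,z [ 0.38 90.98 45.  ] Ftool [-0.09  1.92  1.59] Mtool [-0.37 -0.15  0.19]
```

View pics/c8.png

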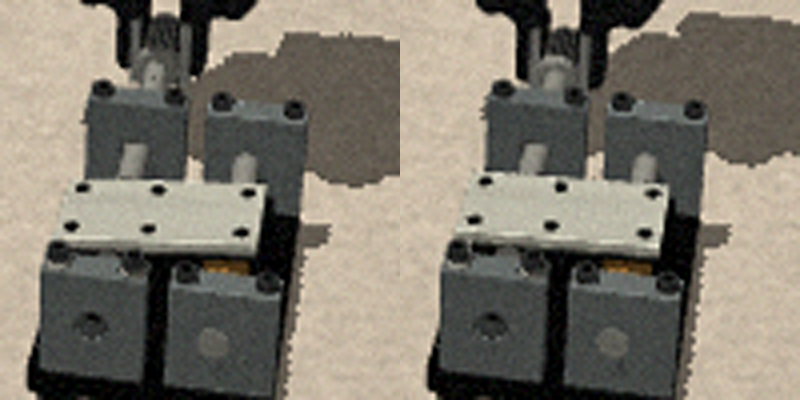

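The plate's left end rose from crop row 180 to 174, so the shaft is through the ear and lifting it. Next I measure the far bore's sideways offset from the hole at (92,325) and the first shaft's end at (212,343).

```bash
python3 - <<'E'
from h import *
import pickle
_,s=pickle.load(open("cams.pkl","rb"));im=cv2.imread("pics/side8.png").astype(float).mean(2)
def blob(u,v,sg):
    w=im[v-5:v+6,u-5:u+6];bg=np.median(np.r_[w[0],w[-1],w[:,0],w[:,-1]]);q=np.clip(sg*(w-bg)-6,0,None)
    yy,xx=np.mgrid[v-5:v+6,u-5:u+6];return (q*xx).sum()/q.sum(),(q*yy).sum()/q.sum(),q.sum()
h=blob(343,321,-1);d=blob(373,325,1);print(h,d)
# outer face plane: through the disc point at z=45, normal EY
D=onz(s,d[0],d[1],45);p,r=ray(s,*h[:2]);H=p+r*((D-p)@EY)/(r@EY)
print(D,H,(H-D)@EX, onz(s,h[0],h[1],45),(onz(s,h[0],h[1],45)-D)@EX,(D-B)@EX,(D-B)@EY+7)
E
```

```text
(np.float64(342.5975935828877), np.float64(320.2901069518717), np.float64(374.0000000000002)) (np.float64(372.7679153094462), np.float64(324.950325732899), np.float64(409.33333333333326))
[414.53931291 167.04859387  45.        ] [462.19779273 174.89748713  46.63730206] 48.30006719388487 [462.82120986 172.94202454  45.        ] 48.5974302037612 -49.19074844672495 138.2184476671881
```

Request:
arm_command([
  {"slide":[0.01,0.003,0],"dr":[0,0,0],"fingers":1},
  {"slide":[0.03,0,0],"dr":[0,0,0],"fingers":1},
  {"slide":[0.04,0,0],"dr":[0,0,0],"fingers":1},
  {"slide":[0.04,0,0],"dr":[0,0,0],"fingers":1},
  {"slide":[0.04,0,0],"dr":[0,0,0],"fingers":1},
  {"slide":[0.04,0,0],"dr":[0,0,0],"fingers":1},
  {"slide":[0.03,0,0],"dr":[0,0,0],"fingers":1},
  {"slide":[0,0,0],"dr":[0,0,0],"fingers":1},
])

```text
time_s: 16.15
eef_pos: [493.7, -7.1, 36.9]
tcp_rot: [0.647, 0.763, 0.0, -0.0]
ft_force: [-0.2, 1.7, -1.6]
opening: 15.5
gripper_force: 98.0
```

```bash
python3 -c "
from h import *
st()"
```

```text
t 16.15 pitch -0.02 yaw 0.06 tip x,D,z [  0.46 114.56  45.05] Ftool [1.71 0.04 1.6 ] Mtool [-0.07  0.    0.  ]
```

Request:
arm_command([
  {"slide":[0,0.005,0],"dr":[0,0,-0.006],"fingers":1},
  {"slide":[0.02,0,0],"dr":[0,0,0],"fingers":1},
  {"slide":[0.03,0,0],"dr":[0,0,0],"fingers":1},
  {"slide":[0.03,0,0],"dr":[0,0,0],"fingers":1},
  {"slide":[0.01,0,0],"dr":[0,0,0],"fingers":1},
  {"slide":[0.01,0,0],"dr":[0,0,0],"fingers":1},
  {"slide":[0.01,0,0],"dr":[0,0,0],"fingers":1},
  {"slide":[0,0,0],"dr":[0,0,0],"fingers":1},
])

```text
time_s: 16.95
eef_pos: [492.5, 3.3, 37.0]
tcp_rot: [0.643, 0.766, -0.0, 0.0]
ft_force: [0.3, -1.9, -2.1]
opening: 14.7
gripper_force: 98.0
```

```bash
python3 -c "
from h import *
st()"
```

```text
t 16.95 pitch 0.02 yaw 0.57 tip x,D,z [ -0.49 124.98  45.01] Ftool [-1.95 -0.07  2.14] Mtool [-0.23 -0.51  0.19]
```

Request:
arm_command([
  {"slide":[0.005,0,0],"dr":[0,0,0],"fingers":1},
  {"slide":[0.005,0,0],"dr":[0,0,0],"fingers":1},
  {"slide":[0.005,0,0],"dr":[0,0,0],"fingers":1},
  {"slide":[0,0,0],"dr":[0,0,0],"fingers":1},
  {"slide":[0,0,0],"dr":[0,0,0],"fingers":1},
  {"slide":[0,0,0],"dr":[0,0,0],"fingers":1},
  {"slide":[0,0,0],"dr":[0,0,0],"fingers":1},
  {"slide":[0,0,0],"dr":[0,0,0],"fingers":1},
])

```text
time_s: 17.75
eef_pos: [492.4, 3.8, 37.0]
tcp_rot: [0.644, 0.765, -0.001, 0.001]
ft_force: [1.8, -8.1, -1.3]
opening: 15.3
gripper_force: 98.0
```

```bash
python3 -c "
from h import *
st()"
```

```text
t 17.75 pitch 0.12 yaw 0.53 tip x,D,z [ -0.41 125.55  44.8 ] Ftool [-8.3   0.42  1.36] Mtool [-0.08 -1.66  0.07]
```

The tip stops on the far support's face at D = 125.5 with about 8 N. I back off, yaw the tip about 0.8 mm more toward -x and try again.

Request:
arm_command([
  {"slide":[-0.02,0,0],"dr":[0,0,0],"fingers":1},
  {"slide":[0,0.003,0],"dr":[0,0,-0.0045],"fingers":1},
  {"slide":[0,0,0],"dr":[0,0,0],"fingers":1},
  {"slide":[0.007,0,0],"dr":[0,0,0],"fingers":1},
  {"slide":[0.007,0,0],"dr":[0,0,0],"fingers":1},
  {"slide":[0.007,0,0],"dr":[0,0,0],"fingers":1},
  {"slide":[0,0,0],"dr":[0,0,0],"fingers":1},
  {"slide":[0,0,0],"dr":[0,0,0],"fingers":1},
])

```text
time_s: 18.55
eef_pos: [492.7, 3.9, 37.1]
tcp_rot: [0.641, 0.768, -0.001, 0.001]
ft_force: [3.6, -9.0, -1.7]
opening: 15.0
gripper_force: 98.0
```

```bash
python3 -c "
from h import *
st()"
```

```text
t 18.55 pitch 0.16 yaw 0.93 tip x,D,z [ -1.19 125.52  44.75] Ftool [-9.46  1.9   1.73] Mtool [-0.25 -1.91  0.15]
```

```bash
python3 - <<'E'
from h import *
t=snap("top","pics/top9.png");s=snap("side","pics/side9.png");st()
g=lambda i,x,y,w,h,k:cv2.resize(i["color"][y:y+h,x:x+w],None,fx=k,fy=k,interpolation=cv2.INTER_CUBIC)
cv2.imwrite("pics/c9.png",np.clip(np.hstack([g(s,325,295,60,50,8)*2.2,g(t,220,280,40,50,8)*1.5]),0,255).astype(np.uint8))
E
```

```text
t 18.65 pitch 0.16 yaw 0.93 tip x,D,z [ -1.17 125.52  44.74] Ftool [-9.21  1.62  1.63] Mtool [-0.29 -1.88  0.13]
```

View pics/c9.png

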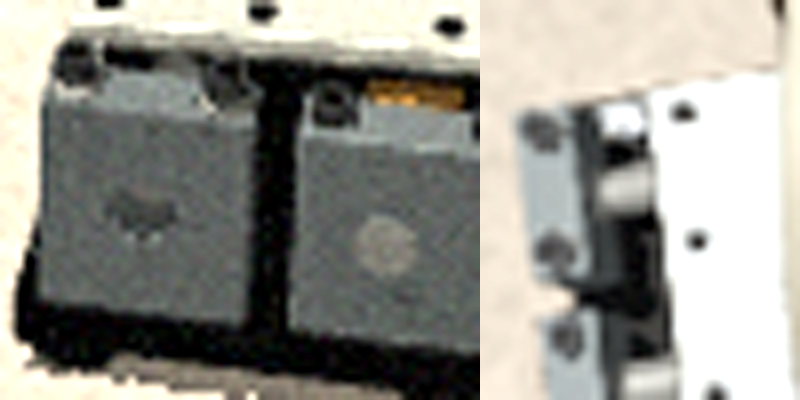

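The left crop shows the far support's face across columns 42 to 252, its bore at about (141,212) and the first shaft's end at (386,246). I measure the far support's offset from edge profiles on its outer face plane.

```bash
cat > fs.py <<'E'
from h import *
import pickle,sys
from scipy.ndimage import map_coordinates
_,s=pickle.load(open("cams.pkl","rb"))
O=np.array([414.54,167.05,45.])   # disc centre as seen
xs=np.arange(-26,76,.25)
def prof(im,z0,z1):
    a=[]
    for z in np.arange(z0,z1,1.):
        uv=np.array([proj(s,O+x*EX+[0,0,z-45]) for x in xs]);a.append(map_coordinates(im,[uv[:,1],uv[:,0]],order=1))
    return np.mean(a,0)
for f in sys.argv[1:]:
    im=cv2.imread(f"pics/side{f}.png").astype(float).mean(2)
    p=prof(im,30,37);o=[]
    lv=33
    for i in range(len(xs)-1):
        if (p[i]-lv)*(p[i+1]-lv)<0:o.append(round(xs[i]+.25*(lv-p[i])/(p[i+1]-p[i]),2))
    h=prof(im,43,47);k=(xs>38)&(xs<62)
    print(f,"edges",o,"levels",p[::12].round(0).astype(int).tolist());print("  bore row",h[k][::2].round(0).astype(int).tolist())
E
python3 fs.py 0 8 9
python3 - <<'E'
from h import *
import pickle
t,_=pickle.load(open("cams.pkl","rb"));im=cv2.imread("pics/top9.png").astype(int)
for u in (237,238,239,240):
    print(u,[int(x) for x in im[296:328,u,1]], onz(t,u,303,45).round(1))
E
```

```text
0 edges [np.float64(-24.18), np.float64(-3.47), np.float64(-2.4), np.float64(17.75), np.float64(27.84), np.float64(69.0), np.float64(70.9)] levels [32, 39, 36, 38, 39, 39, 38, 35, 34, 38, 39, 39, 40, 39, 41, 18, 5, 4, 35, 39, 41, 40, 38, 38, 39, 40, 40, 39, 40, 40, 40, 41, 17, 97]
  bore row [37, 39, 40, 41, 41, 42, 42, 37, 33, 28, 27, 26, 26, 27, 28, 28, 29, 28, 27, 27, 27, 27, 27, 27, 26, 26, 27, 29, 30, 30, 30, 29, 28, 29, 31, 32, 34, 37, 39, 39, 38, 38, 38, 40, 41, 42, 41, 40]
8 edges [np.float64(-25.13), np.float64(-24.96), np.float64(18.19), np.float64(27.41), np.float64(69.19), np.float64(70.7)] levels [35, 42, 44, 41, 43, 45, 43, 39, 41, 44, 44, 46, 45, 43, 44, 20, 3, 5, 39, 45, 45, 44, 44, 43, 43, 43, 43, 43, 44, 43, 42, 44, 22, 105]
  bore row [46, 47, 47, 47, 45, 44, 42, 38, 34, 29, 29, 30, 31, 30, 29, 29, 29, 30, 31, 32, 33, 34, 35, 34, 33, 32, 31, 31, 30, 31, 32, 34, 34, 33, 32, 32, 37, 41, 45, 45, 43, 42, 42, 42, 43, 43, 42, 42]
9 edges [np.float64(18.36), np.float64(27.59), np.float64(69.16), np.float64(70.71)] levels [36, 43, 41, 43, 45, 44, 42, 39, 40, 43, 43, 44, 43
[... 200 characters left out ...]
 31, 30, 30, 31, 33, 35, 35, 34, 33, 34, 38, 42, 46, 47, 47, 47, 46, 45, 43, 43, 43, 44]
237 [128, 62, 4, 8, 27, 102, 134, 144, 133, 108, 66, 21, 19, 19, 24, 26, 32, 32, 35, 20, 6, 8, 12, 31, 43, 44, 44, 43, 40, 53, 63, 70] [466.5 157.1  45. ]
238 [136, 73, 19, 0, 51, 109, 135, 142, 127, 102, 63, 15, 4, 8, 6, 11, 10, 9, 17, 16, 12, 10, 8, 18, 40, 38, 30, 33, 33, 75, 103, 136] [466.5 155.1  45. ]
239 [144, 60, 40, 29, 81, 118, 139, 139, 123, 99, 58, 9, 7, 9, 11, 6, 9, 0, 13, 3, 10, 9, 8, 7, 38, 30, 11, 12, 12, 92, 123, 160] [466.6 153.1  45. ]
240 [105, 29, 41, 40, 97, 125, 143, 139, 119, 95, 52, 1, 3, 30, 19, 3, 6, 10, 5, 10, 10, 9, 8, 7, 38, 43, 19, 11, 20, 99, 128, 158] [466.6 151.   45. ]
```

```bash
python3 - <<'E'
from h import *
p,Q=shaft(124,-0.45,0.55,0.55);P=plan(p,Q,2)
e=Q.as_matrix();print(p)
E
```

```text
[-0.007, -0.002, 0.003] [0.0, 0.003, 0.002]
[-0.007, -0.003, 0.002] [0.0, 0.004, 0.002]
end [492.47   2.42  36.58] 0.0005
[492.49639455   2.37537081  36.55467818]
```

Request:
arm_command([
  {"slide":[-0.02,0,0],"dr":[0,0,0],"fingers":1},
  {"slide":[-0.005,-0.002,0.002],"dr":[0,0.003,0.002],"fingers":1},
  {"slide":[0,-0.003,0.002],"dr":[0,0.003,0.002],"fingers":1},
  {"slide":[0,0,0],"dr":[0,0,0],"fingers":1},
  {"slide":[0.01,0,0],"dr":[0,0,0],"fingers":1},
  {"slide":[0.01,0,0],"dr":[0,0,0],"fingers":1},
  {"slide":[0.005,0,0],"dr":[0,0,0],"fingers":1},
  {"slide":[0,0,0],"dr":[0,0,0],"fingers":1},
])

```text
time_s: 19.45
eef_pos: [491.9, 4.9, 36.5]
tcp_rot: [0.643, 0.766, 0.003, -0.004]
ft_force: [2.9, -1.7, -2.4]
opening: 15.0
gripper_force: 98.0
```

```bash
python3 -c "
from h import *
st()"
```

```text
t 19.45 pitch -0.53 yaw 0.61 tip x,D,z [ -0.87 126.52  46.12] Ftool [-2.23  2.6   2.34] Mtool [-0.38 -0.62  0.2 ]
```

It is in past the face (D = 126.5) with a low axial force. I continue gently.

Request:
arm_command([
  {"slide":[0.007,0.002,0],"dr":[0,0,0],"fingers":1},
  {"slide":[0.007,0,0],"dr":[0,0,0],"fingers":1},
  {"slide":[0.007,0,0],"dr":[0,0,0],"fingers":1},
  {"slide":[0.007,0,0],"dr":[0,0,0],"fingers":1},
  {"slide":[0,0,0],"dr":[0,0,0],"fingers":1},
  {"slide":[0,0,0],"dr":[0,0,0],"fingers":1},
  {"slide":[0,0,0],"dr":[0,0,0],"fingers":1},
  {"slide":[0,0,0],"dr":[0,0,0],"fingers":1},
])

```text
time_s: 20.25
eef_pos: [491.6, 7.8, 36.6]
tcp_rot: [0.643, 0.766, 0.003, -0.004]
ft_force: [1.3, -0.5, -2.2]
opening: 15.2
gripper_force: 98.0
```

```bash
python3 -c "
from h import *
st()"
```

```text
t 20.25 pitch -0.55 yaw 0.62 tip x,D,z [ -0.75 129.45  46.22] Ftool [-0.7   1.23  2.19] Mtool [-0.16 -0.27  0.1 ]
```

Request:
arm_command([
  {"slide":[0,-0.002,0],"dr":[0,0,0.003],"fingers":1},
  {"slide":[0,-0.002,0],"dr":[0,0,0.003],"fingers":1},
  {"slide":[0.01,0,0],"dr":[0,0,0],"fingers":1},
  {"slide":[0.015,0,0],"dr":[0,0,0],"fingers":1},
  {"slide":[0.015,0,0],"dr":[0,0,0],"fingers":1},
  {"slide":[0.015,0,0],"dr":[0,0,0],"fingers":1},
  {"slide":[0.015,0,0],"dr":[0,0,0],"fingers":1},
  {"slide":[0,0,0],"dr":[0,0,0],"fingers":1},
])

```text
time_s: 21.05
eef_pos: [490.1, 14.8, 36.7]
tcp_rot: [0.647, 0.763, 0.003, -0.004]
ft_force: [0.6, -0.9, -2.8]
opening: 14.9
gripper_force: 97.9
```

```bash
python3 -c "
from h import *
st()"
```

```text
t 21.05 pitch -0.55 yaw 0.09 tip x,D,z [  0.41 136.6   46.3 ] Ftool [-1.05  0.39  2.79] Mtool [-0.15 -0.25  0.05]
```

Request:
arm_command([
  {"slide":[0.006,0,0],"dr":[0,0,0],"fingers":1},
  {"slide":[0.006,0,0],"dr":[0,0,0],"fingers":1},
  {"slide":[0.006,0,0],"dr":[0,0,0],"fingers":1},
  {"slide":[0.006,0,0],"dr":[0,0,0],"fingers":1},
  {"slide":[0.006,0,0],"dr":[0,0,0],"fingers":1},
  {"slide":[0,0,0],"dr":[0,0,0],"fingers":1},
  {"slide":[0,0,0],"dr":[0,0,0],"fingers":1},
  {"slide":[0,0,0],"dr":[0,0,0],"fingers":1},
])

```text
time_s: 21.85
eef_pos: [489.8, 16.4, 36.7]
tcp_rot: [0.647, 0.763, 0.002, -0.003]
ft_force: [1.5, -8.4, -2.8]
opening: 15.5
gripper_force: 97.8
```

```bash
python3 -c "
from h import *
st()"
```

```text
t 21.85 pitch -0.4 yaw 0.03 tip x,D,z [  0.54 138.32  45.92] Ftool [-8.54  0.13  2.78] Mtool [-0.13 -1.82 -0.09]
```

```bash
python3 - <<'E'
from h import *
import pickle
from scipy.ndimage import map_coordinates
st();s=snap("side","pics/side10.png");t=snap("top","pics/top10.png")
im=s["color"].astype(float).mean(2);O=np.array([414.54,167.05,45.])
for x0 in(0,49,49.5,50):
    zs=np.arange(34,57,1.);uv=np.array([proj(s,O+x0*EX+[0,0,z-45]) for z in zs])
    print(x0,"z34..56",map_coordinates(im,[uv[:,1],uv[:,0]],order=1).round(0).astype(int).tolist())
for x0 in(0,50):
    xs=np.arange(-11,12,1.);uv=np.array([proj(s,O+(x0+x)*EX+[0,0,0]) for x in xs])
    print(x0,"x-11..11",map_coordinates(im,[uv[:,1],uv[:,0]],order=1).round(0).astype(int).tolist())
g=lambda i,x,y,w,h,k:cv2.resize(i["color"][y:y+h,x:x+w],None,fx=k,fy=k,interpolation=cv2.INTER_CUBIC)
cv2.imwrite("pics/c10.png",np.clip(np.hstack([g(s,325,230,50,75,8)[:600]*2,g(s,325,295,50,50,8)[:400].repeat(1,0)*2 if 0 else cv2.copyMakeBorder(g(s,325,295,50,50,8),0,200,0,0,0)*2.0]),0,255).astype(np.uint8))
E
python3 fs.py 10
```

```text
t 21.85 pitch -0.4 yaw 0.03 tip x,D,z [  0.54 138.32  45.92] Ftool [-8.54  0.13  2.78] Mtool [-0.13 -1.82 -0.09]
0 z34..56 [46, 46, 48, 51, 55, 58, 57, 57, 57, 58, 58, 59, 58, 57, 58, 59, 61, 62, 50, 39, 39, 40, 43]
49 z34..56 [41, 39, 45, 51, 47, 42, 48, 55, 55, 55, 57, 60, 60, 61, 67, 74, 61, 44, 42, 42, 44, 46, 46]
49.5 z34..56 [41, 40, 45, 50, 48, 47, 50, 53, 54, 56, 59, 62, 60, 58, 65, 73, 59, 44, 42, 42, 45, 47, 46]
50 z34..56 [42, 41, 45, 48, 50, 52, 51, 51, 54, 57, 60, 63, 59, 55, 62, 68, 59, 49, 46, 43, 45, 47, 46]
0 x-11..11 [46, 44, 42, 42, 44, 48, 53, 55, 56, 57, 59, 59, 55, 56, 59, 58, 55, 49, 46, 44, 41, 42, 43]
50 x-11..11 [44, 44, 45, 34, 29, 50, 58, 58, 56, 56, 60, 63, 64, 63, 62, 59, 47, 39, 41, 44, 46, 42, 41]
10 edges [np.float64(18.14), np.float64(27.61), np.float64(69.11), np.float64(70.8)] levels [34, 42, 43, 42, 43, 42, 44, 38, 40, 44, 43, 42, 44, 43, 43, 18, 2, 3, 38, 45, 43, 45, 44, 44, 43, 43, 44, 43, 43, 44, 42, 45, 18, 106]
  bore row [45, 45, 44, 44, 44, 44, 43, 38, 33, 27, 35, 45, 54, 57, 57, 57, 57, 57, 56, 56, 57, 58, 59, 59, 60, 61, 60, 60, 60, 60, 60, 59, 56, 50, 43, 38, 39, 40, 41, 42, 43, 44, 43, 42, 41, 41, 42, 42]
```

View pics/c10.png

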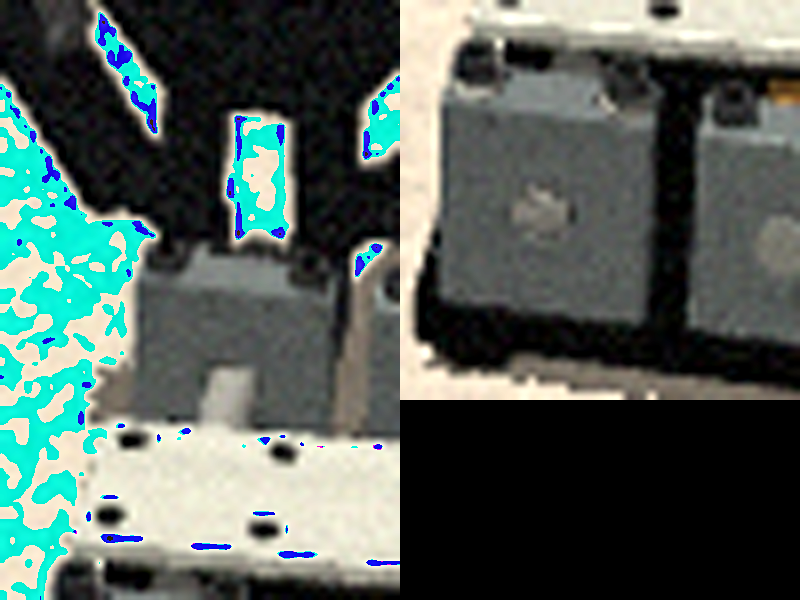

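The rod end now shows in the far bore at about (541,212), nearly filling it like the first shaft. It stopped at 8.5 N. I ease the preload, let go, back away and measure the collar gap by code.

Request:
arm_command([
  {"slide":[-0.007,0,0],"dr":[0,0,0],"fingers":1},
  {"slide":[0,0,0],"dr":[0,0,0],"fingers":1},
  {"slide":[0,0,0],"dr":[0,0,0],"fingers":-1},
  {"slide":[0,0,0],"dr":[0,0,0],"fingers":-1},
  {"slide":[0,0,0],"dr":[0,0,0],"fingers":-1},
  {"slide":[0,0,0],"dr":[0,0,0],"fingers":-1},
  {"slide":[0,0,0],"dr":[0,0,0],"fingers":-1},
  {"slide":[0,0,0],"dr":[0,0,0],"fingers":-1},
])

```text
time_s: 22.75
eef_pos: [489.8, 16.9, 36.7]
tcp_rot: [0.647, 0.763, 0.003, -0.004]
ft_force: [1.1, 0.6, -0.4]
opening: 85.6
gripper_force: 0.0
```

Request:
arm_command([
  {"slide":[0,0,-0.1],"dr":[0,0,0],"fingers":-1},
  {"slide":[0,0,-0.2],"dr":[0,0,0],"fingers":-1},
  {"slide":[0,0,-0.3],"dr":[0,0,0],"fingers":-1},
  {"slide":[-0.3,0,-0.2],"dr":[0,0,0],"fingers":-1},
  {"slide":[-0.4,0,0],"dr":[0,0,0],"fingers":-1},
  {"slide":[-0.4,0,0],"dr":[0,0,0],"fingers":-1},
  {"slide":[-0.4,0,0],"dr":[0,0,0],"fingers":-1},
  {"slide":[0,0,0],"dr":[0,0,0],"fingers":-1},
])

```text
time_s: 23.55
eef_pos: [514.9, -135.6, 115.8]
tcp_rot: [0.648, 0.762, 0.003, -0.003]
ft_force: [0.4, 0.3, -0.3]
opening: 85.5
gripper_force: 0.0
```

```bash
python3 - <<'E'
from h import *
st();t=snap("top","pics/top11.png");s=snap("side","pics/side11.png")
im=t["color"].astype(int)
from scipy.ndimage import map_coordinates
# profile along the shaft line at axis height, and along the support top, in stage coordinates (D from near mouth)
g=im.mean(2)
a=np.arange(-50,10,2.)
for dx in(-6,0,6):
    uv=np.array([proj(t,B+(d-7)*EY+dx*EX+[0,0,0]) for d in a]);print(dx,map_coordinates(g,[uv[:,1],uv[:,0]],order=1).round(0).astype(int).tolist())
print([ (int(v),im[v,296:320].mean(1).round(0).astype(int).tolist()) for v in range(286,302,2)])
print(proj(t,B-7*EY),proj(t,B-7*EY+[0,0,25]),proj(t,B-43*EY))
E
python3 fs.py 11
```

```text
t 23.55 pitch -0.48 yaw -0.14 tip x,D,z [  1.03 -15.82 125.25] Ftool [0.25 0.49 0.27] Mtool [ 0.01 -0.02  0.06]
-6 [152, 156, 156, 130, 100, 98, 93, 74, 70, 88, 89, 79, 86, 95, 91, 87, 78, 76, 85, 95, 88, 70, 75, 90, 79, 77, 106, 124, 123, 120]
0 [158, 155, 152, 153, 155, 159, 157, 118, 74, 82, 91, 98, 98, 90, 84, 86, 88, 92, 93, 89, 85, 75, 92, 133, 121, 78, 100, 121, 123, 123]
6 [153, 153, 154, 156, 156, 155, 144, 102, 72, 79, 85, 88, 92, 89, 81, 78, 83, 89, 96, 94, 83, 73, 83, 118, 131, 109, 105, 125, 123, 122]
[(286, [79, 137, 154, 149, 149, 150, 151, 154, 155, 154, 155, 154, 149, 148, 138, 129, 127, 149, 160, 154, 155, 158, 160, 158]), (288, [72, 90, 98, 120, 136, 133, 122, 115, 113, 106, 97, 98, 93, 88, 85, 82, 62, 89, 141, 155, 155, 155, 151, 148]), (290, [93, 123, 97, 68, 80, 90, 100, 93, 85, 78, 79, 81, 77, 76, 87, 105, 96, 84, 138, 159, 154, 153, 151, 152]), (292, [97, 142, 126, 88, 99, 103, 95, 95, 94, 89, 88, 86, 93, 99, 98, 90, 82, 64, 111, 133, 127, 123, 141, 152]), (294, [75, 118, 133, 92, 62, 77, 74, 72, 83, 88, 89, 99, 93, 75, 69, 81, 79, 61, 69, 92, 98, 99, 117, 150
[... 169 characters left out ...]
99, 97, 100, 102, 105, 104, 102, 100, 100, 101, 99, 100, 97, 134]), (300, [104, 63, 88, 104, 100, 99, 98, 97, 97, 100, 100, 100, 100, 101, 101, 102, 100, 97, 99, 98, 97, 98, 96, 138])]
[296.05475394 293.9309704 ] [295.29276338 292.81608806] [313.70638516 291.14716077]
11 edges [np.float64(18.0), np.float64(27.63), np.float64(69.09), np.float64(70.83)] levels [35, 40, 40, 43, 42, 44, 41, 38, 39, 42, 40, 42, 42, 42, 42, 18, 2, 3, 38, 43, 43, 43, 42, 41, 43, 42, 44, 44, 43, 43, 43, 42, 18, 103]
  bore row [42, 41, 41, 40, 41, 41, 41, 39, 37, 35, 40, 45, 50, 52, 53, 55, 55, 55, 55, 54, 53, 52, 51, 52, 54, 55, 57, 59, 60, 59, 55, 51, 47, 44, 40, 37, 39, 40, 42, 42, 42, 42, 42, 41, 41, 41, 42, 43]
```

```bash
python3 - <<'E'
from h import *
from scipy.ndimage import map_coordinates
import pickle
t,s=pickle.load(open("cams.pkl","rb"))
g=cv2.imread("pics/top11.png").astype(float)
def pr(dxs,a,z,ch=None):
    o=[]
    for dx in dxs:
        uv=np.array([proj(t,B+(d-7)*EY+dx*EX+[0,0,z-45]) for d in a]);o.append(map_coordinates(g.mean(2),[uv[:,1],uv[:,0]],order=1))
    return np.mean(o,0)
a=np.arange(-44,-28,1.);print("head",pr(np.arange(-1,6,1.),a,50).round(0).astype(int).tolist(),a[0])
a=np.arange(-10,22,1.)
for r in((11,17),(-17,-11)): print("top",r,pr(np.arange(*r,1.),a,70).round(0).astype(int).tolist())
a=np.arange(-12,6,1.);print("collar z55",pr(np.arange(-2,5,1.),a,55).round(0).astype(int).tolist())
# same for n1 support (first shaft) front region
print("n1 z55",pr(np.arange(-52,-46,1.),a,55).round(0).astype(int).tolist())
print("cross rod", [round(x) for x in np.array([pr([dx],np.arange(20,50,3.),45).mean() for dx in range(-10,12)])])
E
```

```text
head [152, 153, 154, 155, 156, 157, 148, 135, 109, 84, 79, 81, 87, 92, 91, 90] -44.0
top (11, 17) [150, 151, 152, 150, 143, 128, 105, 84, 69, 64, 77, 89, 92, 92, 86, 84, 86, 86, 87, 93, 102, 110, 118, 129, 145, 155, 161, 163, 162, 163, 164, 163]
top (-17, -11) [99, 99, 98, 97, 98, 97, 90, 79, 67, 65, 87, 106, 110, 106, 82, 63, 56, 53, 57, 65, 81, 95, 102, 102, 87, 66, 43, 34, 37, 38, 37, 34]
collar z55 [88, 88, 86, 83, 81, 84, 100, 120, 131, 133, 117, 94, 87, 95, 108, 120, 124, 122]
n1 z55 [138, 124, 110, 102, 101, 99, 91, 81, 67, 55, 51, 53, 75, 97, 115, 129, 127, 125]
cross rod [11, 8, 9, 14, 34, 59, 83, 102, 117, 128, 137, 144, 145, 141, 131, 117, 100, 79, 57, 44, 42, 47]
```

Vision puts the collar about 0.7 mm off the face, though with the same order of error, so I check it by nudging the head end gently from behind with shut fingers.

```bash
python3 - <<'E'
from h import *
f=lambda D:B+(D-7)*EY+0.4*EX+[0,0,-8.1]
P=plan(f(-100),tilt(99.35),8,2,3);P=plan(f(-52),tilt(99.35),3,3,3,start=P)
E
```

```text
[0.09, 0.0, 0.1] [0.0, -0.001, 0.0]
[0.09, 0.0, 0.1] [0.0, -0.001, 0.0]
[0.09, 0.0, 0.1] [0.0, -0.001, 0.0]
[0.1, 0.0, 0.1] [0.0, -0.001, 0.0]
[0.09, 0.0, 0.1] [0.0, -0.001, 0.0]
[0.09, 0.0, 0.09] [0.0, 0.0, 0.0]
[0.09, 0.0, 0.1] [0.0, -0.001, 0.0]
[0.09, 0.0, 0.1] [0.0, 0.0, 0.0]
end [502.54 -60.28  37.01] 0.0007
[0.161, -0.001, 0.0] [0.0, 0.0, 0.0]
[0.162, -0.001, 0.001] [0.0, 0.0, 0.0]
[0.161, -0.001, 0.0] [0.0, 0.0, 0.0]
end [494.42 -12.56  36.92] 0.0007
```

Request:
arm_command([
  {"slide":[0.09,0,0.1],"dr":[0,-0.001,0],"fingers":1},
  {"slide":[0.09,0,0.1],"dr":[0,-0.001,0],"fingers":1},
  {"slide":[0.09,0,0.1],"dr":[0,-0.001,0],"fingers":1},
  {"slide":[0.1,0,0.1],"dr":[0,-0.001,0],"fingers":1},
  {"slide":[0.09,0,0.1],"dr":[0,-0.001,0],"fingers":1},
  {"slide":[0.09,0,0.09],"dr":[0,0,0],"fingers":1},
  {"slide":[0.09,0,0.1],"dr":[0,-0.001,0],"fingers":1},
  {"slide":[0.09,0,0.1],"dr":[0,0,0],"fingers":1},
])

```text
time_s: 24.45
eef_pos: [502.3, -58.8, 35.8]
tcp_rot: [0.647, 0.763, -0.0, 0.0]
ft_force: [-0.3, 0.4, -0.3]
opening: 0.2
gripper_force: 0.0
```

Request:
arm_command([
  {"slide":[0.12,0,0],"dr":[0,0,0],"fingers":1},
  {"slide":[0.16,0,0],"dr":[0,0,0],"fingers":1},
  {"slide":[0.12,0,0],"dr":[0,0,0],"fingers":1},
  {"slide":[0,0,0],"dr":[0,0,0],"fingers":1},
  {"slide":[0.02,0,0],"dr":[0,0,0],"fingers":1},
  {"slide":[0.02,0,0],"dr":[0,0,0],"fingers":1},
  {"slide":[0,0,0],"dr":[0,0,0],"fingers":1},
  {"slide":[0,0,0],"dr":[0,0,0],"fingers":1},
])

```text
time_s: 25.25
eef_pos: [495.3, -16.4, 36.6]
tcp_rot: [0.647, 0.763, -0.0, -0.0]
ft_force: [0.6, -0.3, 0.1]
opening: 0.4
gripper_force: 0.0
```

```bash
python3 -c "
from h import *
st();show();print((telemetry.get_state()['eef_pos']-B)@EY+7)"
```

```text
t 25.25 pitch 0.0 yaw 0.05 tip x,D,z [  0.53 105.05  44.68] Ftool [-0.37  0.53 -0.07] Mtool [-0.03  0.06 -0.01]
25.25 [495.29 -16.44  36.59] xaxis [-0.1633  0.9866 -0.    ] z [-1.e-04 -1.e-04 -1.e+00] F [ 0.58 -0.27  0.07] M [ 0.06 -0.02  0.01] 0.40633734345194045 0.0
-55.947543679172796
```

Request:
arm_command([
  {"slide":[0.02,0,0],"dr":[0,0,0],"fingers":1},
  {"slide":[0.02,0,0],"dr":[0,0,0],"fingers":1},
  {"slide":[0.02,0,0],"dr":[0,0,0],"fingers":1},
  {"slide":[0.01,0,0],"dr":[0,0,0],"fingers":1},
  {"slide":[0.01,0,0],"dr":[0,0,0],"fingers":1},
  {"slide":[0.01,0,0],"dr":[0,0,0],"fingers":1},
  {"slide":[0,0,0],"dr":[0,0,0],"fingers":1},
  {"slide":[0,0,0],"dr":[0,0,0],"fingers":1},
])

```text
time_s: 26.05
eef_pos: [493.8, -7.5, 36.6]
tcp_rot: [0.647, 0.763, -0.0, 0.0]
ft_force: [1.0, -2.5, 0.1]
opening: 0.1
gripper_force: 1.6
```

```bash
python3 -c "
from h import *
st();print((telemetry.get_state()['eef_pos']-B)@EY+7)"
```

```text
t 26.05 pitch 0.03 yaw 0.06 tip x,D,z [  0.48 114.09  44.62] Ftool [-2.62  0.57 -0.05] Mtool [ 0.05 -0.59 -0.01]
-46.91679647326008
```

Request:
arm_command([
  {"slide":[0.005,0,0],"dr":[0,0,0],"fingers":1},
  {"slide":[0.005,0,0],"dr":[0,0,0],"fingers":1},
  {"slide":[0.005,0,0],"dr":[0,0,0],"fingers":1},
  {"slide":[0,0,0],"dr":[0,0,0],"fingers":1},
  {"slide":[0,0,0],"dr":[0,0,0],"fingers":1},
  {"slide":[0,0,0],"dr":[0,0,0],"fingers":1},
  {"slide":[0,0,0],"dr":[0,0,0],"fingers":1},
  {"slide":[0,0,0],"dr":[0,0,0],"fingers":1},
])

```text
time_s: 26.85
eef_pos: [493.8, -7.4, 36.6]
tcp_rot: [0.647, 0.762, -0.001, 0.001]
ft_force: [1.8, -12.0, -0.6]
opening: -0.2
gripper_force: 6.1
```

```bash
python3 -c "
from h import *
st();print((telemetry.get_state()['eef_pos']-B)@EY+7)"
```

```text
t 26.85 pitch 0.2 yaw -0.01 tip x,D,z [  0.67 114.21  44.18] Ftool [-12.12  -0.19   0.59] Mtool [ 0.06 -2.35 -0.05]
-46.814972135171324
```

It is a hard stop: 12 N moves it only 0.1 mm. The head end sits at D = -35.8, which is home within error, and only the collar can stop there. I back away clear.

Request:
arm_command([
  {"slide":[-0.02,0,0],"dr":[0,0,0],"fingers":1},
  {"slide":[-0.1,0,0],"dr":[0,0,0],"fingers":1},
  {"slide":[-0.3,0,0],"dr":[0,0,0],"fingers":1},
  {"slide":[-0.3,0,-0.2],"dr":[0,0,0],"fingers":0},
  {"slide":[-0.3,0,-0.3],"dr":[0,0,0],"fingers":-1},
  {"slide":[-0.2,0,-0.3],"dr":[0,0,0],"fingers":-1},
  {"slide":[0,0,0],"dr":[0,0,0],"fingers":-1},
  {"slide":[0,0,0],"dr":[0,0,0],"fingers":-1},
])

```text
time_s: 27.65
eef_pos: [513.8, -126.8, 116.9]
tcp_rot: [0.647, 0.762, 0.0, 0.0]
ft_force: [0.2, 0.5, -0.6]
opening: 72.1
gripper_force: 0.0
```

```bash
python3 - <<'E'
from h import *
from scipy.ndimage import map_coordinates
t=snap("top","pics/top12.png");s=snap("side","pics/side12.png");st()
g=t["color"].astype(float).mean(2)
def pr(dxs,a,z):
    o=[]
    for dx in dxs:
        uv=np.array([proj(t,B+(d-7)*EY+dx*EX+[0,0,z-45]) for d in a]);o.append(map_coordinates(g,[uv[:,1],uv[:,0]],order=1))
    return np.mean(o,0).round(0).astype(int).tolist()
print(pr(np.arange(-1,6,1.),np.arange(-44,-28,1.),50));print(pr(np.arange(-2,5,1.),np.arange(-12,6,1.),55))
im=s["color"].astype(float).mean(2);O=np.array([414.54,167.05,45.])
for x0 in(0,50):
    uv=np.array([proj(s,O+x0*EX+[0,0,z-45]) for z in np.arange(34,57,1.)])
    print(x0,map_coordinates(im,[uv[:,1],uv[:,0]],order=1).round(0).astype(int).tolist())
# bystanders unmoved?
a=cv2.imread("pics/top0.png").astype(int);d=abs(a-t["color"]).max(2)
for n,(x0,y0,x1,y1) in dict(bottle=(165,220,195,250),bush=(175,300,200,322),driver=(470,290,550,355),l1=(155,135,285,175),l2=(445,140,480,262),rest=(315,200,366,235)).items(): print(n,(d[y0:y1,x0:x1]>40).sum())
E
```

```text
t 27.75 pitch -0.06 yaw 0.09 tip x,D,z [ 1.0000e-01 -5.7100e+00  1.2374e+02] Ftool [ 0.18  0.14 -0.26] Mtool [ 0.01 -0.05  0.05]
[152, 153, 154, 155, 157, 157, 149, 137, 113, 89, 83, 82, 87, 92, 91, 90]
[88, 88, 86, 83, 81, 84, 100, 120, 131, 133, 116, 93, 87, 95, 108, 120, 124, 122]
0 [43, 42, 45, 49, 51, 54, 54, 54, 54, 53, 56, 59, 58, 56, 58, 60, 61, 62, 52, 42, 41, 39, 42]
50 [43, 44, 46, 48, 49, 49, 47, 47, 49, 51, 53, 55, 54, 54, 58, 62, 50, 38, 40, 42, 41, 41, 41]
bottle 0
bush 0
driver 0
l1 0
l2 539
rest 305
```

```bash
python3 - <<'E'
from h import *
a=cv2.imread("pics/top0.png").astype(float)
for k in(3,5,8,12):
    b=cv2.imread(f"pics/top{k}.png").astype(float);m=abs(a-b).max(2)>40;m=m[140:262,445:480];r=(b.mean(2)/a.mean(2))[140:262,445:480]
    ys,xs=np.nonzero(m);print(k,m.sum(),(xs.min()+445,xs.max()+445,ys.min()+140,ys.max()+140) if m.sum() else "",np.median(r[m]).round(2) if m.sum() else "")
s0=cv2.imread("pics/side0.png").astype(int);s1=cv2.imread("pics/side12.png").astype(int);print("side long shaft",(abs(s0-s1).max(2)[172:215,270:370]>30).sum())
E
```

```text
3 165 (np.int64(445), np.int64(457), np.int64(213), np.int64(261)) 0.73
5 93 (np.int64(445), np.int64(449), np.int64(232), np.int64(261)) 0.27
8 0  
12 539 (np.int64(445), np.int64(474), np.int64(195), np.int64(261)) 0.69
side long shaft 289<stdin>:4: RuntimeWarning: divide by zero encountered in divide
<stdin>:4: RuntimeWarning: invalid value encountered in divide
```

The only change near the long shaft is the arm's shadow, because there was no difference in top8. I hand the job in.

```bash
python3 -c "
from rig import close_job
print(close_job())"
```

```text
the job is handed in; nothing more can be done
None
```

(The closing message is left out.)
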